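# Build a carton pile square in the strapping fence

### The job

Make up the pile for strapping: push the big flat case square and flush into the inside corner of the fence, its long side against the longer wall, then stack every small carton on the bench on top of it in one straight column in that same corner: the first carton pushed flush against both fence walls with its long side along the longer wall, each further one set squarely in line on the one below. Only once the whole pile stands, throw the ready lever fully over, away from the robot. Leave the other things on the bench where they are.

Things in the scene. Friction and masses are not known exactly. Their poses are not given: they have to be found in the camera images.
- fence: L-shaped fixed fence, walls 65 mm high, 12 mm thick (aluminium, clear panels). Origin: inside corner at bench height, z up. The longer wall (270 mm) runs from it along -x, inner face y = 0; the shorter (220 mm) along -y, inner face x = 0. The inside is at negative x and y. Roughly in line with the world axes.
- case: big flat closed cardboard case, 150 mm (x) by 120 mm (y) by 40 mm high, 0.4 to 0.7 kg, too wide to grip; starts loose on the bench inside the fence, away from its walls. Origin: centre of the underside, z up. Flush in the corner it is at x = -75 mm, y = -60 mm in the fence frame.
- carton1: small flat closed cardboard carton, 100 mm (x) by 64 mm (y) by 30 mm high, about 0.22 kg. Origin: centre of the underside, z up. Starts flat on the bench to the robot's right, or is absent. All are alike; any order. Flush in the corner its origin is at x = -50, y = -32 mm in the fence frame, the first at 40 mm height, each next 30 mm higher.
- carton2: small flat closed cardboard carton, 100 mm (x) by 64 mm (y) by 30 mm high, about 0.22 kg. Origin: centre of the underside, z up. Starts flat on the bench to the robot's right, or is absent. All are alike; any order. Flush in the corner its origin is at x = -50, y = -32 mm in the fence frame, the first at 40 mm height, each next 30 mm higher.
- carton3: small flat closed cardboard carton, 100 mm (x) by 64 mm (y) by 30 mm high, about 0.22 kg. Origin: centre of the underside, z up. Starts flat on the bench to the robot's right, or is absent. All are alike; any order. Flush in the corner its origin is at x = -50, y = -32 mm in the fence frame, the first at 40 mm height, each next 30 mm higher.
- carton4: small flat closed cardboard carton, 100 mm (x) by 64 mm (y) by 30 mm high, about 0.22 kg. Origin: centre of the underside, z up. Starts flat on the bench to the robot's right, or is absent. All are alike; any order. Flush in the corner its origin is at x = -50, y = -32 mm in the fence frame, the first at 40 mm height, each next 30 mm higher.
- ready_lever (a joint): angle of the ready lever in rad: 0 leaning towards the robot, 1.0 fully over, away from the robot; it stays where it is left
- ready_lever_tip (a point): centre of the black ball (26 mm across) at the end of the ready lever, 80 mm from its pivot, which is 22 mm above the bench, on a grey block 70 by 50 by 25 mm fixed to the bench left of the fence. The point's x axis lies in the plane in which the lever swings.
- valve_a: brass valve body with a black stem, about 56 mm long, 70 mm high; not part of the job, leave alone; origin at its underside
- valve_b: brass valve body with a black stem, about 56 mm long, 70 mm high; not part of the job, leave alone; origin at its underside
- valve_c: brass valve body with a black stem, about 56 mm long, 70 mm high; not part of the job, leave alone; origin at its underside
- tape_roll: roll of packing tape, 90 mm across, 45 mm high; not part of the job, leave alone; origin at its underside
- jar: white plastic jar, 60 mm across, 80 mm high; not part of the job, leave alone; origin at its underside
- driver: screwdriver lying down; not part of the job, leave alone; origin at its underside
There are look-alikes about, which are no part of the job. Leave any red look-alike of the case alone.

How it is judged:
On the way, in this order (a step that is already met when the one before it is completed fails the run):
1. the case is square and flush in the fence corner (x of case in the frame of fence between -0.0795 and -0.0705 m and y of case in the frame of fence between -0.0645 and -0.0555 m and angle between the x axis of case and the x axis of fence, either way round below 0.05 rad and angle between case's own z axis and vertical below 0.05 rad and height (world z) of case between -0.006 and 0.01 m and linear speed of case below 0.02 m/s), for 0.2 s.
2. every small carton present lies in one column on the case, the lowest flush against both walls, the others squarely in line above it (all of step 1 and x of carton1 in the frame of fence between -0.058 and -0.042 m and y of carton1 in the frame of fence between -0.04 and -0.024 m and angle between the x axis of each of carton1, carton2, carton3, carton4 and the x axis of fence, either way round below 0.08 rad and angle between each of carton1, carton2, carton3, carton4's own z axis and vertical below 0.05 rad and height (world z) of each of carton1, carton2, carton3, carton4 above 0.034 m and linear speed of each of carton1, carton2, carton3, carton4 below 0.02 m/s and (height (world z) of carton1 above 0.055 m or (x of carton1 in the frame of fence between -0.0545 and -0.0455 m and y of carton1 in the frame of fence between -0.0365 and -0.0275 m and angle between the x axis of carton1 and the x axis of fence, either way round below 0.05 rad)) and x of carton2 in the frame of fence between -0.058 and -0.042 m and y of carton2 in the frame of fence between -0.04 and -0.024 m and (height (world z) of carton2 above 0.055 m or (x of carton2 in the frame of fence between -0.0545 and -0.0455 m and y of carton2 in the frame of fence between -0.0365 and -0.0275 m and angle between the x axis of carton2 and the x axis of fence, either way round below 0.05 rad)) and x of carton3 in the frame of fence between -0.058 and -0.042 m and y of carton3 in the frame of fence between -0.04 and -0.024 m and (height (world z) of carton3 above 0.055 m or (x of carton3 in the frame of fence between -0.0545 and -0.0455 m and y of carton3 in the frame of fence between -0.0365 and -0.0275 m and angle between the x axis of carton3 and the x axis of fence, either way round below 0.05 rad)) and x of carton4 in the frame of fence between -0.058 and -0.042 m and y of carton4 in the frame of fence between -0.04 and -0.024 m and (height (world z) of carton4 above 0.055 m or (x of carton4 in the frame of fence between -0.0545 and -0.0455 m and y of carton4 in the frame of fence between -0.0365 and -0.0275 m and angle between the x axis of carton4 and the x axis of fence, either way round below 0.05 rad))), for 0.2 s.
3. the ready lever is fully over (value of joint ready_lever above 0.85 rad), for 0.2 s.
At the end, for the whole second after the job is handed in: Case flat on the bench and lowest small carton flat on it, both within 4.5 mm of both walls and 0.05 rad of square; all other small cartons present lie flat above that one, in line with the same corner within 8 mm and 0.08 rad; all at rest; lever past 0.85 rad, thrown last (all of step 2 and value of joint ready_lever above 0.85 rad); the robot touches nothing.
It fails at once if another thing on the bench is moved more than 30 mm (distance of any of valve_a, valve_b, valve_c, tape_roll, jar, driver from where it was at the start of the episode above 0.03 m).
Of carton1, carton2, carton3, carton4 only 3 to 4 are there at a start; the rules pass over those that are not, and their reading is None.
At some moment in a run one of case, carton1, carton2, carton3, carton4 may be knocked a few centimetres aside while the robot is not near it.
Once in a run the grip may slacken for a moment while it holds something.
It also fails if it takes over 210 s, if anything falls off the work surface, if the arm or the gripper's body presses on something with over 40 N, if the wrist force passes 120 N, or if a joint passes its speed limit or range.

### The arm

A 6-joint arm with a two-finger parallel gripper is mounted at the origin on the work surface. World frame = base frame: x ahead of the robot, y to its left, z up, the work surface at z = 0. Lengths are in m, angles in rad, forces in N, time in s.
With the tool pointing down it reaches from about 0.375 to 0.9 m from the base axis. Payload 3.1 kg.
Tool frame: the origin (TCP) lies at the very end of the fingers, on their centre line; the grasp point (between the pads) lies 19 mm behind it; z points along the fingers, y is the line along which they close (so a half turn about z gives the same grasp; the last joint's range is limited). The gripper opens to 85 mm and grips with 20 to 120 N. Pads are 22 mm wide; open, the fingers measure 114 mm over their backs; the gripper's body (76 mm by 85 mm) begins 54 mm behind the grasp point. The pads swing forward as they close: fully open they stand 13 mm farther back than shut.
Start: joints at [1.06, 0.527, 1.433, -0, 1.181, -0.178], TCP at [0.204, 0.591, 0.231] pointing down, gripper open.
Joint ranges: [-3.08, 3.08], [-0.75, 2.2], [0.22, 2.44], [-1.43, 4.57], [0, 2.65], [-2.85, 2.85]. Speed limits (rad/s): [2.79, 2.79, 3.14, 3.14, 3.14, 3.14].

### API

Orientations are given as a unit quaternion [x, y, z, w].
In Python, from station import telemetry, snapshot, ticket gives the robot as it stands.
- The arm moves only by the tool move_arm, never from a script. Its argument "commands" is text: rows parted by semicolons, each of 7 numbers parted by spaces: the shift along the tool's x, y, z in mm, then the turn, a rotation vector about the tool's x, y, z in degrees, then the opening, from -1 (shut) to 1 (fully open). A call has exactly 5 rows; each row is the pose to reach, as a shift and turn from the pose commanded when the call began, along the tool's axes at that moment; what a row does not reach only later rows make up. A row lasts 1/8 s, in which the tool goes at most 62.5 mm and 10.7 degrees, less where a joint would pass 70% of its speed; a pose out of reach is approached as far as the arm can. A call with a gripper value outside its range is refused whole. The fingers move at their own pace and stop on an object; "grip_force" is the grip in N (left out, the last holds). Time passes only in rows, so rows that repeat a pose let the fingers close, or fill a call up. It gives the time, the measured TCP pose, the force, the opening and the grip force at its end, in the units of the state.
- telemetry.sense(): the state, without advancing time (a new reading comes with each control period).
- snapshot(name): name is "side" or "top"; returns a dict with "image" (400x640x3 uint8, red, green, blue), "fx", "fy", "cx", "cy" (pixels), "pose" (4x4, takes a point from camera to world coordinates). Camera axes: x right, y down, z forward; pixel columns grow to the right and rows downward; lengths in m; the calibration is good to about 2 mm. A picture is of the moment at which its call begins. There is no depth.
- ticket.sign_off(): hands the job in; it is judged then, once.
The state is a dict: "t": time; "q": joint angles; "qd": joint speeds; "tau": joint torques, N m; "tcp_pos": TCP position; "tool_rot": TCP orientation; "force": force on the tool from outside, world axes, zero at the start; "ft_torque": the same for the moment, N m; "finger_gap": opening from 0.0 (shut) to 1.0 (fully open); "gripper_force": force on a finger pad.
Only numpy, scipy, OpenCV 4.12 (cv2) and the standard library are available. Lean on these libraries where they do the work, as an engineer would, in place of code of your own. Each camera call takes 0.05 s, during which the arm holds its last target. There are 200 camera calls.

## Working session

There is one attempt and no reset: what is moved stays moved. The work goes in short steps, Python scripts to look and compute and a tool call to move; the robot and the scene stay as the last step left them, time stands still between calls to the robot, and variables do not carry over. Pictures are saved under pics/ and viewed, at most 16 in all, crops included, and the job is handed in when it is done.

Besides the shell and the picture viewer there is one more tool, called after "Emit:" by a JSON object that holds its "api" and its "payload", one argument or row to a line. move_arm: Moves the arm, as the interface text tells. Its arguments: {"type":"object","properties":{"commands":{"type":"string"},"grip_force":{"type":"number"}},"required":["commands"]}

```bash
ls; mkdir -p pics; python3 - <<'E'
from station import telemetry, snapshot
import cv2,numpy as np
s=telemetry.sense();print(s)
for n in("top","side"):
    d=snapshot(n);cv2.imwrite(f"pics/{n}0.png",cv2.cvtColor(d["image"],cv2.COLOR_RGB2BGR));print(n,d["fx"],d["fy"],d["cx"],d["cy"],np.round(d["pose"],4).tolist())
E
```

```text
pics
{'t': 0.0, 'q': array([ 1.05951482e+00,  5.28498731e-01,  1.43394594e+00, -3.69577125e-05,
        1.18142020e+00, -1.78461973e-01]), 'qd': array([-0.00026952,  0.00094977, -0.00034454,  0.00117822,  0.00085697,
        0.00045034]), 'tau': array([-9.52415794e-04, -4.42353094e+01, -1.78023112e+01, -3.51212493e-04,
        8.52200756e-03, -1.60518990e-06]), 'tcp_pos': array([0.20378025, 0.59005337, 0.23029976]), 'tool_rot': array([ 1.65635742e-01,  9.86186346e-01, -1.07498921e-03, -3.68009174e-04]), 'force': array([0.80150025, 0.2181113 , 0.01609062]), 'ft_torque': array([0.04054778, 0.01775247, 0.00728586]), 'gripper_force': 0.0, 'finger_gap': 0.9996355181409279}
top 370.90304320037876 370.90304320037876 317.9142288286629 200.37813317941095 [[-0.0208, -0.9886, 0.1494, 0.422], [-0.9998, 0.0213, 0.0018, 0.0596], [-0.005, -0.1494, -0.9888, 1.0527], [0.0, 0.0, 0.0, 1.0]]
side 433.5302779136771 433.5302779136771 323.07359077528645 202.81262941311275 [[-0.9126, -0.3007, 0.2771, 0.2771], [-0.4087, 0.6546, -0.6359, 0.7341], [0.0098, -0.6936, -0.7203, 0.877], [0.0, 0.0, 0.0, 1.0]]
```

View pics/top0.png

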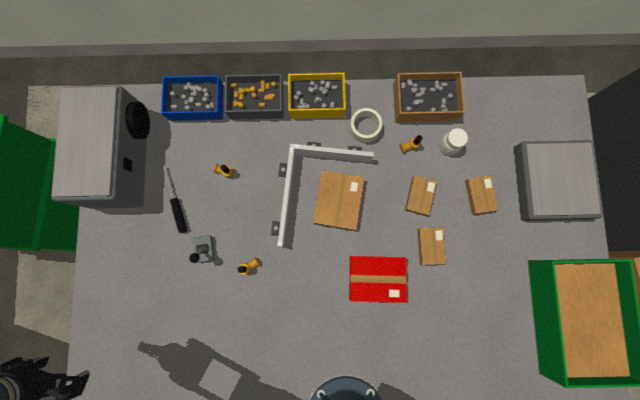

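View pics/side0.png

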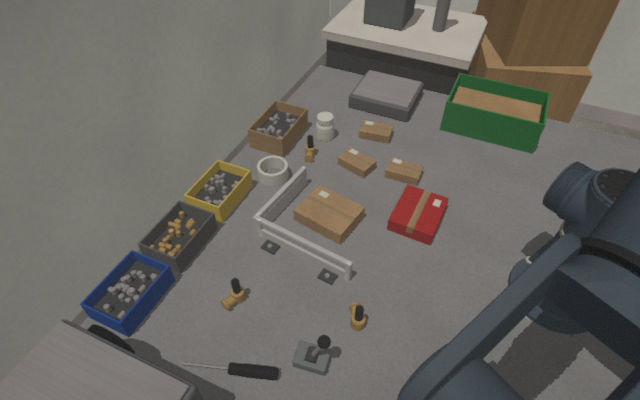

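```bash
cat > h.py <<'E'
from station import telemetry, snapshot
import cv2,numpy as np
from scipy.spatial.transform import Rotation as R
def px2w(d,uv,z):
    uv=np.atleast_2d(uv).astype(float)
    r=np.c_[(uv[:,0]-d["cx"])/d["fx"],(uv[:,1]-d["cy"])/d["fy"],np.ones(len(uv))]@d["pose"][:3,:3].T
    o=d["pose"][:3,3]; return o+r*((z-o[2])/r[:,2])[:,None]
def w2px(d,p):
    p=(np.atleast_2d(p)-d["pose"][:3,3])@d["pose"][:3,:3]
    return np.c_[p[:,0]/p[:,2]*d["fx"]+d["cx"],p[:,1]/p[:,2]*d["fy"]+d["cy"]]
def save(d,name,box,k):
    x0,y0,x1,y1=box
    im=cv2.resize(d["image"][y0:y1,x0:x1],None,fx=k,fy=k,interpolation=cv2.INTER_CUBIC)
    cv2.imwrite(f"pics/{name}.png",cv2.cvtColor(im,cv2.COLOR_RGB2BGR))
def poses(): 
    s=telemetry.sense();return s["tcp_pos"],R.from_quat(s["tool_rot"]).as_matrix(),s
E
python3 - <<'E'
from h import *
d=snapshot("top")
save(d,"c1",(270,135,510,315),3.3)
save(d,"c2",(155,135,310,285),4)
P,M,s=poses();print(M.round(3))
E
```

```text
[[-0.945  0.327 -0.001]
 [ 0.327  0.945 -0.002]
 [ 0.    -0.002 -1.   ]]
```

View pics/c1.png

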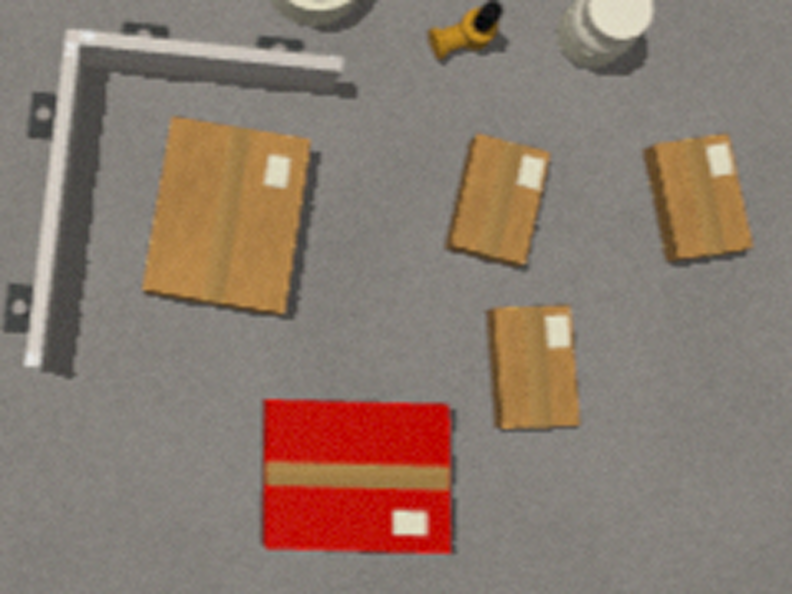

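View pics/c2.png

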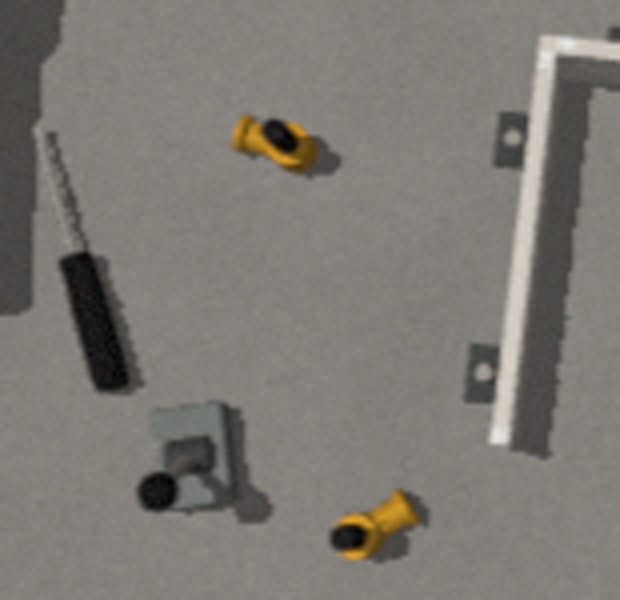

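```bash
cat >> h.py <<'E'
from scipy.optimize import minimize
K=4
def mask(d):
    h=cv2.cvtColor(d["image"],cv2.COLOR_RGB2HSV)
    m=cv2.inRange(h,(8,80,50),(24,200,255))
    return m
def hullmask(d,p,size,z0,box):
    x,y,a=p;c,s=np.cos(a),np.sin(a);L,W,H=size
    P=np.array([[x+c*i*L/2-s*j*W/2,y+s*i*L/2+c*j*W/2,z0+k*H] for i in(-1,1) for j in(-1,1) for k in(0,1)])
    uv=(w2px(d,P)+.5-np.array(box[:2]))*K
    m=np.zeros(((box[3]-box[1])*K,(box[2]-box[0])*K),np.uint8)
    cv2.fillConvexPoly(m,cv2.convexHull(np.round(uv*16).astype(np.int32)),255,shift=4)
    return m
def fit(d,size,z0,guess,rad=30,img=None):
    """fit pose (x,y,yaw) of box by overlap of projected hull with brown mask"""
    u,v=w2px(d,[guess[0],guess[1],z0+size[2]/2])[0]
    box=[max(0,int(u-rad)),max(0,int(v-rad)),min(640,int(u+rad)),min(400,int(v+rad))]
    m=(mask(d) if img is None else img)[box[1]:box[3],box[0]:box[2]]
    # keep labels: close holes, take the component nearest centre
    m=cv2.morphologyEx(m,cv2.MORPH_CLOSE,np.ones((7,7),np.uint8)) 
    n,l,st,ce=cv2.connectedComponentsWithStats(m)
    k=1+np.argmin([np.hypot(*(ce[i]-[u-box[0],v-box[1]]))-(st[i,4]>100)*100 for i in range(1,n)])
    m=((l==k)*255).astype(np.uint8)
    m=cv2.resize(m,None,fx=K,fy=K,interpolation=cv2.INTER_CUBIC);m=((m>127)*255).astype(np.uint8)
    def cost(p):
        q=[p[0]/1e3,p[1]/1e3,p[2]/50]
        hm=hullmask(d,q,size,z0,box);return 1-cv2.countNonZero(cv2.bitwise_and(hm,m))/max(1,cv2.countNonZero(cv2.bitwise_or(hm,m)))
    best=None
    for da in(-.25,0,.25):
        g=np.array([guess[0]*1e3,guess[1]*1e3,(guess[2]+da)*50])
        r=minimize(cost,g,method="Nelder-Mead",options=dict(initial_simplex=[g,g+[8,0,0],g+[0,8,0],g+[0,0,8]],xatol=.05,fatol=1e-5))
        if best is None or r.fun<best.fun:best=r
    return np.array([best.x[0]/1e3,best.x[1]/1e3,best.x[2]/50]),best.fun
CASE=(.15,.12,.04);CART=(.1,.064,.03)
E
python3 - <<'E'
from h import *
d=snapshot("top")
pts=np.array([[66,32],[25,365],[40,365],[343,57],[343,72],[79,46]])/3.3+[270,135]-.35
w=px2w(d,pts,.065);print("fence",(w*1e3).round(1)[:,:2].tolist())
print(np.linalg.norm(w[0]-w[1]),np.linalg.norm(w[0]-w[3]))
for n,c,s in(("case",(340,201),CASE),("a",(422,196),CART),("b",(482,196),CART),("c",(432,246),CART)):
    g=px2w(d,c,s[2])[0];g[2]=0;print(n,*[np.round(x,4) for x in fit(d,s,0,g,45 if n=="case" else 26)])
b=np.array([[158,491]])/4+[155,135];print("ball",px2w(d,b,.08))
blk=np.array([[152,408],[222,401],[230,503],[163,512]])/4+[155,135];print(px2w(d,blk,.025).round(4))
v=np.array([[280,135],[350,537],[375,535]])/4+[155,135];print(px2w(d,v,.05).round(4))
j=np.array([[487,15],[620,15],[325,0]])/3.3+[270,135];print(px2w(d,j,.07).round(4))
print(px2w(d,np.array([[265,400],[449,404],[452,550],[264,547]])/3.3+[270,135],.04).round(3))
E
```

```text
fence [[729.1, 136.1], [453.5, 171.5], [453.2, 159.5], [702.5, -94.2], [689.6, -93.6], [716.8, 125.3]]
0.2779227614535833 0.2318127760816447
case [ 0.5775  0.0048 -0.1849] 0.0235
a [ 0.5875 -0.2288 -0.2834] 0.0431
b [ 0.5858 -0.3997  0.1174] 0.0454
c [ 0.4447 -0.2492 -0.0048] 0.0448
ball [[0.42528441 0.38481971 0.08      ]]
[[0.4823 0.409  0.025 ]
 [0.4861 0.3607 0.025 ]
 [0.4163 0.3536 0.025 ]
 [0.4112 0.3994 0.025 ]]
[[0.6678 0.3172 0.05  ]
 [0.3924 0.266  0.05  ]
 [0.3934 0.2494 0.05  ]]
[[ 0.7334 -0.2155  0.07  ]
 [ 0.7309 -0.3258  0.07  ]
 [ 0.7494 -0.0815  0.07  ]]
[[ 0.421 -0.023  0.04 ]
 [ 0.414 -0.173  0.04 ]
 [ 0.299 -0.169  0.04 ]
 [ 0.304 -0.018  0.04 ]]
```

```bash
cat >> h.py <<'E'
F0=np.array([.716,.1255]);FA=-.12
def f2w(x,y,z=None):
    c,s=np.cos(FA),np.sin(FA);r=F0+[c*x-s*y,s*x+c*y];return r if z is None else np.r_[r,z]
def w2f(p):
    c,s=np.cos(FA),np.sin(FA);d=np.array(p[:2])-F0;return np.array([c*d[0]+s*d[1],-s*d[0]+c*d[1]])
def go(pos,yaw):
    """shift mm/turn deg in tool axes to tool-down pose whose y axis has world yaw"""
    P,M,s=poses();y=np.array([np.cos(yaw),np.sin(yaw),0]);z=np.array([0,0,-1.]);T=np.c_[np.cross(y,z),y,z]
    print("shift",((np.array(pos)-P)@M*1e3).round(1),"rot",np.degrees(R.from_matrix(M.T@T).as_rotvec()).round(1))
def st():
    P,M,s=poses();print("t",round(s["t"],2),"tcp",P.round(4),"fence",(w2f(P)*1e3).round(1),"yawY",round(np.arctan2(M[1,1],M[0,1]),3),"F",s["force"].round(1),"gap",round(s["finger_gap"],3),"q",s["q"].round(2))
E
python3 -c "
from h import *
st();go(f2w(-.123,-.226,.2),-.12)"
```

```text
t 0.2 tcp [0.2039 0.5903 0.2307] fence [-564.   400.2] yawY 1.238 F [0.3 0.5 0.9] gap 1.0 q [ 1.06  0.53  1.43 -0.    1.18 -0.18]
shift [-563.3 -518.9   31.3] rot [-0.1  0.  77.8]
```

Emit:
{"api": "move_arm", "payload": {
  "commands": "-40 -38 0 0 0 0 0.6;-80 -76 0 0 0 0 0.6;-120 -114 0 0 0 0 0.6;-160 -152 0 0 0 0 0.6;-200 -190 0 0 0 0 0.6"
}}

```text
t: 0.82
tcp_pos: [0.3317, 0.3443, 0.2314]
tool_rot: [0.165, 0.986, 0.0, 0.0]
force: [0.9, 0.5, 0.4]
finger_gap: 0.801
gripper_force: 0.0
```

Emit:
{"api": "move_arm", "payload": {
  "commands": "-40 -38 0 0 0 0 0.6;-80 -76 0 0 0 0 0.6;-120 -114 0 0 0 0 0.6;-160 -152 0 0 0 0 0.6;-200 -190 0 0 0 0 0.6"
}}

```text
t: 1.45
tcp_pos: [0.4587, 0.0992, 0.2314]
tool_rot: [0.166, 0.986, 0.0, 0.0]
force: [1.4, 0.8, 0.6]
finger_gap: 0.798
gripper_force: 0.0
```

Emit:
{"api": "move_arm", "payload": {
  "commands": "-40 -38 0 0 0 8 0.6;-80 -76 10 0 0 16 0.6;-120 -114 20 0 0 24 0.6;-163 -139 30 0 0 32 0.6;-163 -139 30 0 0 40 0.6"
}}

```text
t: 2.08
tcp_pos: [0.569, -0.0874, 0.2003]
tool_rot: [0.497, 0.868, -0.0, 0.001]
force: [-0.1, 0.1, 0.1]
finger_gap: 0.801
gripper_force: 0.0
```

Emit:
{"api": "move_arm", "payload": {
  "commands": "0 0 0 0 0 10 0.6;0 0 0 0 0 20 0.6;0 0 0 0 0 30 0.6;0 0 0 0 0 37.8 0.6;0 0 0 0 0 37.8 0.6"
}}

```text
t: 2.7
tcp_pos: [0.5666, -0.0837, 0.2011]
tool_rot: [0.748, 0.664, -0.0, -0.0]
force: [-0.8, -0.1, -0.3]
finger_gap: 0.801
gripper_force: 0.0
```

```bash
python3 -c "
from h import *
st();go(f2w(-.123,-.226,.2),-.12)"
```

```text
t 2.7 tcp [ 0.5666 -0.0837  0.2011] fence [-123.3 -225.6] yawY -0.118 F [-0.8 -0.1 -0.3] gap 0.801 q [-0.34  0.49  1.6  -0.    1.05 -0.22]
shift [-0.4  0.3  1.1] rot [-0.  -0.   0.1]
```

Emit:
{"api": "move_arm", "payload": {
  "commands": "0 0 60 0 0 0 0.6;0 0 120 0 0 0 0.6;0 0 170 0 0 0 0.6;0 0 190 0 0 0 0.6;0 0 190 0 0 0 0.6"
}}

```text
t: 3.32
tcp_pos: [0.5654, -0.0834, 0.0095]
tool_rot: [0.748, 0.664, -0.001, -0.002]
force: [0.4, 0.0, 1.0]
finger_gap: 0.796
gripper_force: 0.0
```

Emit:
{"api": "move_arm", "payload": {
  "commands": "10 0 0 0 0 0 0.6;20 0 0 0 0 0 0.6;27 0 0 0 0 0 0.6;34 0 0 0 0 0 0.6;40 0 0 0 0 0 0.6"
}}

```text
t: 3.95
tcp_pos: [0.5727, -0.0448, 0.0127]
tool_rot: [0.748, 0.664, 0.0, 0.002]
force: [-0.8, -6.9, 5.2]
finger_gap: 0.8
gripper_force: 3.1
```

Emit:
{"api": "move_arm", "payload": {
  "commands": "7 0 0 0 0 0 0.6;14 0 0 0 0 0 0.6;21 0 0 0 0 0 0.6;28 0 0 0 0 0 0.6;35 0 0 0 0 0 0.6"
}}

```text
t: 4.58
tcp_pos: [0.5765, -0.0101, 0.0126]
tool_rot: [0.748, 0.664, 0.0, 0.001]
force: [-1.0, -7.0, 4.2]
finger_gap: 0.798
gripper_force: 3.3
```

```bash
python3 -c "
from h import *
st()
d=snapshot('top');p,c=fit(d,CASE,0,[*f2w(-.123,-.08),-.12],45);print(p,c,w2f(p))
save(d,'c3',(230,125,430,275),4)"
```

```text
t 4.58 tcp [ 0.5765 -0.0101  0.0126] fence [-122.3 -151.4] yawY -0.118 F [-1.  -7.   4.2] gap 0.798 q [-0.21  0.79  1.7  -0.    0.65 -0.09]
[ 0.70078421  0.09299862 -0.26686608] 0.7535068410375934 [-0.01121556 -0.03408917]
```

View pics/c3.png

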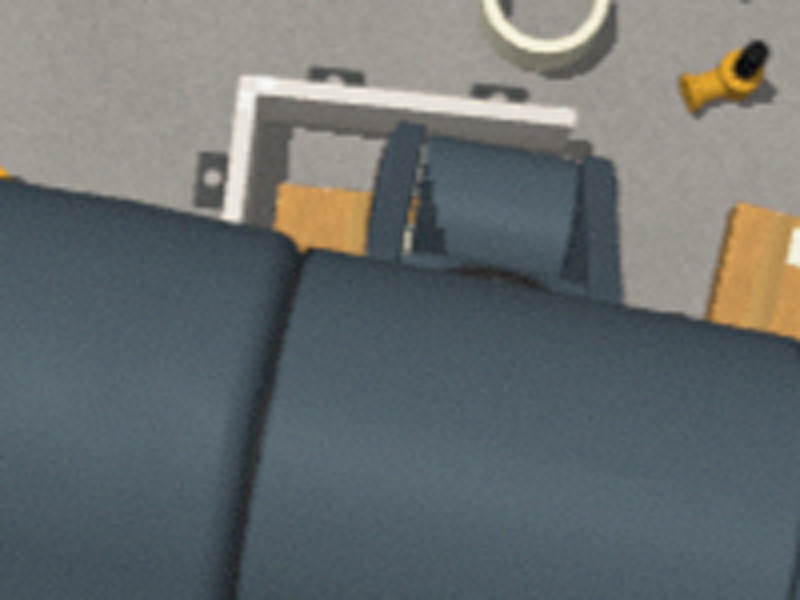

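Emit:
{"api": "move_arm", "payload": {
  "commands": "5 0 0 0 0 0 0.6;10 0 0 0 0 0 0.6;14 0 0 0 0 0 0.6;17 0 0 0 0 0 0.6;18 0 0 0 0 0 0.6"
}}

```text
t: 5.25
tcp_pos: [0.5785, 0.0075, 0.0126]
tool_rot: [0.748, 0.664, -0.0, 0.001]
force: [-0.5, -6.9, 4.1]
finger_gap: 0.801
gripper_force: 3.7
```

Emit:
{"api": "move_arm", "payload": {
  "commands": "1 0 0 0 0 0 0.6;2 0 0 0 0 0 0.6;2 0 0 0 0 0 0.6;3 0 0 0 0 0 0.6;3 0 0 0 0 0 0.6"
}}

```text
t: 5.88
tcp_pos: [0.5788, 0.0104, 0.0125]
tool_rot: [0.748, 0.664, -0.0, 0.001]
force: [-0.6, -6.1, 4.8]
finger_gap: 0.802
gripper_force: 3.4
```

Emit:
{"api": "move_arm", "payload": {
  "commands": "1 0 0 0 0 0 0.6;2 0 0 0 0 0 0.6;2 0 0 0 0 0 0.6;3 0 0 0 0 0 0.6;3 0 0 0 0 0 0.6"
}}

```text
t: 6.5
tcp_pos: [0.5789, 0.0111, 0.0126]
tool_rot: [0.748, 0.664, -0.001, 0.002]
force: [-2.6, -16.0, 6.0]
finger_gap: 0.798
gripper_force: 7.8
```

Emit:
{"api": "move_arm", "payload": {
  "commands": "1 0 0 0 0 0 0.6;1 0 0 0 0 0 0.6;2 0 0 0 0 0 0.6;2 0 0 0 0 0 0.6;2 0 0 0 0 0 0.6"
}}

```text
t: 7.12
tcp_pos: [0.5786, 0.0113, 0.0126]
tool_rot: [0.748, 0.664, -0.002, 0.002]
force: [-4.6, -21.4, 6.2]
finger_gap: 0.799
gripper_force: 11.3
```

Emit:
{"api": "move_arm", "payload": {
  "commands": "-15 0 0 0 0 0 0.6;-20 0 -50 0 0 0 0.6;-20 0 -100 0 0 0 0.6;-20 -30 -120 0 0 5 0.6;-20 -60 -120 0 0 15 0.6"
}}

```text
t: 7.75
tcp_pos: [0.517, 0.0045, 0.1332]
tool_rot: [0.83, 0.558, 0.002, 0.001]
force: [0.3, 0.4, -0.4]
finger_gap: 0.799
gripper_force: 0.0
```

Emit:
{"api": "move_arm", "payload": {
  "commands": "10 -10 0 0 0 10 0.6;20 -20 0 0 0 20 0.6;30 -30 0 0 0 30 0.6;40 -40 0 0 0 40 0.6;50 -50 0 0 0 45 0.6"
}}

```text
t: 8.38
tcp_pos: [0.488, 0.0701, 0.1312]
tool_rot: [0.98, 0.199, -0.001, -0.001]
force: [-0.2, 0.3, -0.1]
finger_gap: 0.799
gripper_force: 0.0
```

Emit:
{"api": "move_arm", "payload": {
  "commands": "0 0 0 0 0 10 0.6;0 0 0 0 0 20 0.6;0 0 0 0 0 29.8 0.6;0 0 0 0 0 29.8 0.6;0 0 0 0 0 29.8 0.6"
}}

```text
t: 9.0
tcp_pos: [0.4887, 0.0693, 0.1313]
tool_rot: [0.998, -0.057, -0.0, -0.0]
force: [-1.1, 0.2, 0.4]
finger_gap: 0.801
gripper_force: 0.0
```

```bash
python3 -c "
from h import *
st();go(f2w(-.235,-.064,.012),FA-np.pi/2)
d=snapshot('top');p,c=fit(d,CASE,0,[*f2w(-.123,-.06),-.12],45);print(p,c,w2f(p))
"
```

```text
t 9.0 tcp [0.4887 0.0693 0.1313] fence [-219.   -83.1] yawY -1.684 F [-1.1  0.2  0.4] gap 0.801 q [-0.09  0.51  1.85  0.    0.78  1.6 ]
shift [-15.8 -19.1 119.3] rot [-0.   0.   0.4]
[ 0.60870406  0.07801967 -0.10053213] 0.6164154541417413 [-0.10084036 -0.05998352]
```

Emit:
{"api": "move_arm", "payload": {
  "commands": "-18 -19 0 0 0 0.4 0.6;-18 -19 50 0 0 0.4 0.6;-18 -19 100 0 0 0.4 0.6;-18 -19 119 0 0 0.4 0.6;-18 -19 119 0 0 0.4 0.6"
}}

```text
t: 9.68
tcp_pos: [0.4723, 0.0899, 0.0109]
tool_rot: [0.998, -0.061, -0.002, -0.0]
force: [0.3, -0.1, -0.4]
finger_gap: 0.801
gripper_force: 0.0
```

Emit:
{"api": "move_arm", "payload": {
  "commands": "8 0 0 0 0 0 0.6;16 0 0 0 0 0 0.6;24 0 0 0 0 0 0.6;32 0 0 0 0 0 0.6;40 0 0 0 0 0 0.6"
}}

```text
t: 10.3
tcp_pos: [0.5084, 0.0854, 0.0127]
tool_rot: [0.998, -0.061, -0.005, -0.0]
force: [-8.2, 0.9, 6.8]
finger_gap: 0.799
gripper_force: 4.1
```

Emit:
{"api": "move_arm", "payload": {
  "commands": "6 0 0 0 0 0 0.6;12 0 0 0 0 0 0.6;18 0 0 0 0 0 0.6;23 0 0 0 0 0 0.6;27 0 0 0 0 0 0.6"
}}

```text
t: 10.92
tcp_pos: [0.5356, 0.0821, 0.0127]
tool_rot: [0.998, -0.061, -0.005, -0.0]
force: [-7.5, 0.9, 6.2]
finger_gap: 0.802
gripper_force: 4.0
```

```bash
python3 -c "
from h import *
st()"
```

```text
t 10.93 tcp [0.5356 0.0821 0.0127] fence [-173.9  -64.7] yawY -1.694 F [-7.5  0.9  6.2] gap 0.802 q [-0.05  0.77  1.78  0.    0.6   1.64]
```

Emit:
{"api": "move_arm", "payload": {
  "commands": "3 0 0 0 0 0 0.6;6 0 0 0 0 0 0.6;8 0 0 0 0 0 0.6;10 0 0 0 0 0 0.6;11 0 0 0 0 0 0.6"
}}

```text
t: 11.55
tcp_pos: [0.5461, 0.0808, 0.0127]
tool_rot: [0.998, -0.061, -0.005, -0.0]
force: [-8.0, 1.4, 6.3]
finger_gap: 0.798
gripper_force: 4.1
```

Emit:
{"api": "move_arm", "payload": {
  "commands": "1 0 0 0 0 0 0.6;2 0 0 0 0 0 0.6;2 0 0 0 0 0 0.6;3 0 0 0 0 0 0.6;3 0 0 0 0 0 0.6"
}}

```text
t: 12.18
tcp_pos: [0.5492, 0.0804, 0.0127]
tool_rot: [0.998, -0.061, -0.005, -0.0]
force: [-7.9, 0.3, 5.5]
finger_gap: 0.8
gripper_force: 3.9
```

Emit:
{"api": "move_arm", "payload": {
  "commands": "1 0 0 0 0 0 0.6;1 0 0 0 0 0 0.6;2 0 0 0 0 0 0.6;2 0 0 0 0 0 0.6;2 0 0 0 0 0 0.6"
}}

```text
t: 12.8
tcp_pos: [0.5498, 0.0803, 0.0126]
tool_rot: [0.998, -0.061, -0.006, -0.0]
force: [-9.2, 1.3, 7.2]
finger_gap: 0.798
gripper_force: 4.9
```

Emit:
{"api": "move_arm", "payload": {
  "commands": "1 0 0 0 0 0 0.6;2 0 0 0 0 0 0.6;3 0 0 0 0 0 0.6;3 0 0 0 0 0 0.6;3 0 0 0 0 0 0.6"
}}

```text
t: 13.42
tcp_pos: [0.5496, 0.0803, 0.0125]
tool_rot: [0.998, -0.061, -0.009, -0.0]
force: [-13.7, 0.8, 10.7]
finger_gap: 0.8
gripper_force: 7.1
```

Emit:
{"api": "move_arm", "payload": {
  "commands": "-15 0 0 0 0 0 0.6;-20 0 -60 0 0 0 0.6;-20 0 -120 0 0 0 0.6;-20 50 -150 0 0 0 0.6;-20 110 -150 0 0 0 0.6"
}}

```text
t: 14.05
tcp_pos: [0.5284, -0.0285, 0.1661]
tool_rot: [0.998, -0.06, 0.005, 0.001]
force: [0.8, -0.3, -1.3]
finger_gap: 0.799
gripper_force: 0.0
```

Emit:
{"api": "move_arm", "payload": {
  "commands": "-10 60 0 0 0 0 0.6;-20 120 0 0 0 0 0.6;-30 180 0 0 0 0 0.6;-30 200 0 0 0 0 0.6;-30 200 0 0 0 0 1"
}}

```text
t: 14.68
tcp_pos: [0.4713, -0.2235, 0.1626]
tool_rot: [0.998, -0.063, 0.001, 0.0]
force: [-0.4, 0.7, 0.4]
finger_gap: 0.977
gripper_force: 0.0
```

```bash
python3 -c "
from h import *
st()
d=snapshot('top');p,c=fit(d,CASE,0,[*f2w(-.075,-.06),-.12],45);print(p,c,w2f(p))
for g in([.5875,-.2288,-.283],[.5858,-.3997,.117],[.4447,-.2492,0]):
    print(*fit(d,CART,0,g,26))
save(d,'c4',(270,125,520,275),3)
"
```

```text
t 14.68 tcp [ 0.4713 -0.2235  0.1626] fence [-201.1 -375.8] yawY -1.697 F [-0.4  0.7  0.4] gap 0.977 q [-0.66  0.49  1.76  0.    0.89  1.04]
[ 0.63698875  0.07470748 -0.12451011] 0.041369211056196176 [-0.07236257 -0.05988586]
[ 0.58708571 -0.22864606 -0.28033069] 0.04064014874825683
[ 0.59798277 -0.401124    0.26049462] 0.7950346053717696
[ 0.44215287 -0.24469982 -0.06018207] 0.38927977484968657
```

View pics/c4.png

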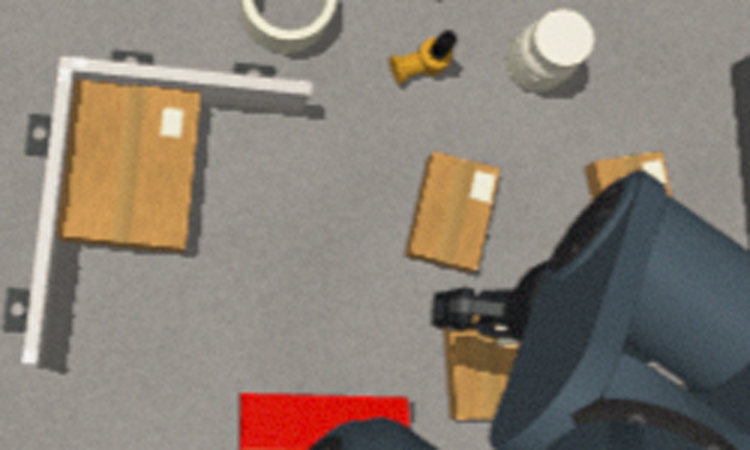

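```bash
python3 -c "
from h import *
go([.587,-.2287,.002],-.28-np.pi/2)"
```

```text
shift [115.7  -7.5 160.5] rot [-0.  -0.   8.9]
```

Emit:
{"api": "move_arm", "payload": {
  "commands": "60 -4 20 0 0 5 1;116 -7.5 60 0 0 8.9 1;116 -7.5 110 0 0 8.9 1;116 -7.5 150 0 0 8.9 1;116 -7.5 160.5 0 0 8.9 1",
  "grip_force": 40
}}

```text
t: 15.35
tcp_pos: [0.5855, -0.2251, -0.0011]
tool_rot: [0.991, -0.137, -0.003, -0.001]
force: [0.0, 0.0, -0.0]
finger_gap: 1.001
gripper_force: 0.0
```

Emit:
{"api": "move_arm", "payload": {
  "commands": "0 0 0 0 0 0 0.2;0 0 0 0 0 0 0;0 0 0 0 0 0 0;0 0 0 0 0 0 0;0 0 0 0 0 0 0"
}}

```text
t: 15.98
tcp_pos: [0.5875, -0.2294, 0.0031]
tool_rot: [0.99, -0.139, 0.001, 0.0]
force: [-0.6, 0.7, 6.2]
finger_gap: 0.738
gripper_force: 48.4
```

Emit:
{"api": "move_arm", "payload": {
  "commands": "0 0 -20 0 0 0 0;0 0 -60 0 0 0 0;0 0 -110 0 0 0 0;0 0 -150 0 0 0 0;0 0 -150 0 0 0 0"
}}

```text
t: 16.6
tcp_pos: [0.5893, -0.2305, 0.1564]
tool_rot: [0.99, -0.139, 0.004, 0.002]
force: [0.3, -0.4, -2.7]
finger_gap: 0.74
gripper_force: 47.7
```

```bash
python3 -c "
from h import *
st()
go(f2w(-.07,-.06,.15),FA-np.pi/2)
d=snapshot('side');save(d,'c5',(280,90,480,240),4)"
```

```text
t 16.6 tcp [ 0.5893 -0.2305  0.1564] fence [ -83.2 -368.6] yawY -1.85 F [ 0.3 -0.4 -2.7] gap 0.74 q [-0.55  0.62  1.49 -0.    1.02  1.3 ]
shift [ -35.8 -306.9    5.3] rot [ 0.2 -0.5 -9.1]
```

View pics/c5.png

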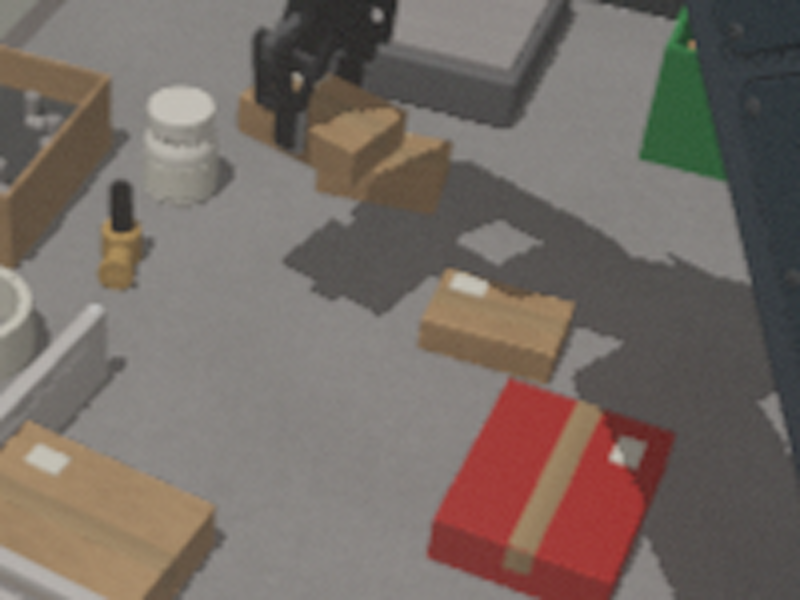

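Emit:
{"api": "move_arm", "payload": {
  "commands": "-8 -60 0 0 0 -2 0;-15 -120 0 0 0 -4 0;-23 -180 0 0 0 -6 0;-30 -240 0 0 0 -8 0;-36 -295 0 0 0 -9.1 0"
}}

```text
t: 17.27
tcp_pos: [0.6318, 0.0666, 0.1493]
tool_rot: [0.998, -0.059, -0.002, -0.0]
force: [1.0, -0.5, -2.2]
finger_gap: 0.739
gripper_force: 47.6
```

Emit:
{"api": "move_arm", "payload": {
  "commands": "0 -5 0 0 0 0 0;0 -8 20 0 0 0 0;0 -8 40 0 0 0 0;0 -8 60 0 0 0 0;0 -8 60 0 0 0 0"
}}

```text
t: 17.9
tcp_pos: [0.6317, 0.0713, 0.0886]
tool_rot: [0.998, -0.061, -0.004, 0.0]
force: [-0.7, -0.7, -3.5]
finger_gap: 0.741
gripper_force: 47.5
```

```bash
python3 -c "
from h import *
st()
go(f2w(-.07,-.06,.044),FA-np.pi/2)"
```

```text
t 17.9 tcp [0.6317 0.0713 0.0886] fence [-77.3 -63.9] yawY -1.692 F [-0.7 -0.7 -3.5] gap 0.741 q [-0.06  0.72  1.51 -0.    0.92  1.63]
shift [ 7.6 -3.9 44.5] rot [ 0.   0.4 -0.1]
```

Emit:
{"api": "move_arm", "payload": {
  "commands": "5 -4 15 0 0 0 0;5 -4 30 0 0 0 0;5 -4 40 0 0 0 0;5 -4 43.5 0 0 0 0;5 -4 43.5 0 0 0 0"
}}

```text
t: 18.52
tcp_pos: [0.6398, 0.0758, 0.0481]
tool_rot: [0.998, -0.06, -0.0, 0.0]
force: [-1.1, 1.2, -2.0]
finger_gap: 0.74
gripper_force: 47.7
```

```bash
python3 -c "
from h import *
st()"
```

```text
t 18.52 tcp [0.6398 0.0758 0.0481] fence [-69.7 -58.5] yawY -1.691 F [-1.1  1.2 -2. ] gap 0.74 q [-0.06  0.79  1.51 -0.    0.85  1.64]
```

Emit:
{"api": "move_arm", "payload": {
  "commands": "0 0 1 0 0 0 0;0 0 2 0 0 0 0;0 0 3 0 0 0 0;0 0 4 0 0 0 0;0 0 4 0 0 0 0"
}}

```text
t: 19.15
tcp_pos: [0.6399, 0.0758, 0.0443]
tool_rot: [0.998, -0.06, -0.0, -0.0]
force: [-0.2, -0.1, -2.8]
finger_gap: 0.738
gripper_force: 47.7
```

Emit:
{"api": "move_arm", "payload": {
  "commands": "0 0 1.2 0 0 0 0;0 0 1.2 0 0 0 0.2;0 0 1.2 0 0 0 0.65;0 0 1.2 0 0 0 0.65;0 0 1.2 0 0 0 0.65"
}}

```text
t: 19.77
tcp_pos: [0.6401, 0.0757, 0.0433]
tool_rot: [0.998, -0.06, 0.0, 0.0]
force: [-1.0, -1.0, 0.9]
finger_gap: 0.825
gripper_force: 0.0
```

Emit:
{"api": "move_arm", "payload": {
  "commands": "0 0 -20 0 0 0 0.65;0 0 -60 0 0 0 0.5;0 30 -60 0 0 0 -1;0 64 -60 0 0 0 -1;0 64 -60 0 0 0 -1"
}}

```text
t: 20.4
tcp_pos: [0.6329, 0.01, 0.1048]
tool_rot: [0.998, -0.061, 0.001, 0.0]
force: [0.1, 0.4, -0.4]
finger_gap: 0.111
gripper_force: 0.0
```

```bash
python3 -c "
from h import *
st()
d=snapshot('top');save(d,'c6',(270,135,370,210),6);d=snapshot('side');save(d,'c6s',(240,150,400,270),5)"
```

```text
t 20.4 tcp [0.6329 0.01   0.1048] fence [ -68.7 -124.6] yawY -1.694 F [ 0.1  0.4 -0.4] gap 0.111 q [-0.16  0.69  1.52 -0.    0.93  1.53]
```

View pics/c6s.png

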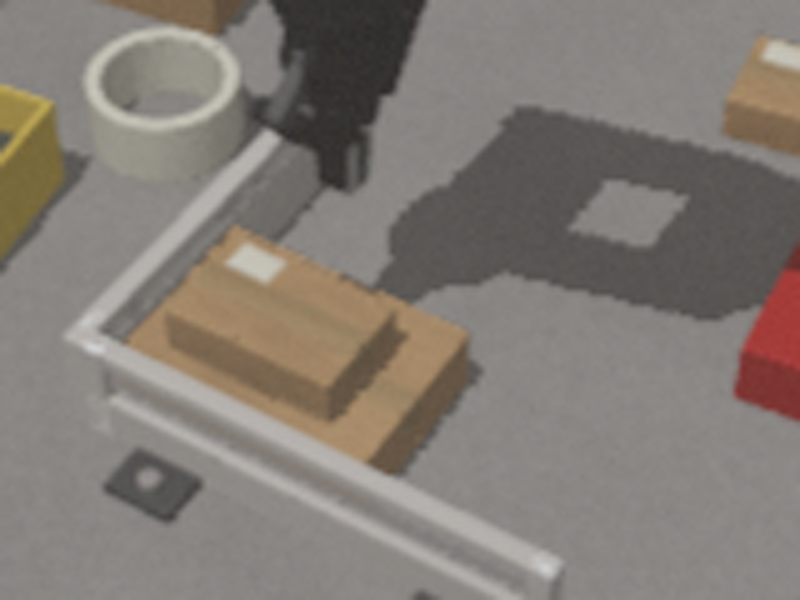

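Emit:
{"api": "move_arm", "payload": {
  "commands": "0 0 20 0 0 0 -1;0 0 40 0 0 0 -1;0 0 54 0 0 0 -1;0 0 54 0 0 0 -1;0 -8 54 0 0 0 -1"
}}

```text
t: 21.12
tcp_pos: [0.6337, 0.0201, 0.0493]
tool_rot: [0.998, -0.06, 0.0, 0.0]
force: [0.5, -0.1, 0.5]
finger_gap: -0.002
gripper_force: 0.0
```

Emit:
{"api": "move_arm", "payload": {
  "commands": "0 -5 0 0 0 0 -1;0 -10 0 0 0 0 -1;0 -15 0 0 0 0 -1;0 -20 0 0 0 0 -1;0 -25 0 0 0 0 -1"
}}

```text
t: 21.75
tcp_pos: [0.6367, 0.0448, 0.0496]
tool_rot: [0.998, -0.06, 0.001, 0.0]
force: [-0.2, -3.6, 3.0]
finger_gap: 0.001
gripper_force: 1.5
```

Emit:
{"api": "move_arm", "payload": {
  "commands": "0 -3 0 0 0 0 -1;0 -6 0 0 0 0 -1;0 -8 0 0 0 0 -1;0 -10 0 0 0 0 -1;0 -10 0 0 0 0 -1"
}}

```text
t: 22.38
tcp_pos: [0.6374, 0.0552, 0.049]
tool_rot: [0.998, -0.06, 0.0, -0.0]
force: [-0.2, -1.7, 2.4]
finger_gap: -0.001
gripper_force: 1.1
```

```bash
python3 -c "
from h import *
st()"
```

```text
t 22.38 tcp [0.6374 0.0552 0.049 ] fence [-69.6 -79.2] yawY -1.691 F [-0.2 -1.7  2.4] gap -0.001 q [-0.09  0.78  1.52  0.    0.84  1.6 ]
```

Emit:
{"api": "move_arm", "payload": {
  "commands": "0 -1 0 0 0 0 -1;0 -2 0 0 0 0 -1;0 -3 0 0 0 0 -1;0 -3 0 0 0 0 -1;0 -3 0 0 0 0 -1"
}}

```text
t: 23.0
tcp_pos: [0.6374, 0.0576, 0.049]
tool_rot: [0.998, -0.06, -0.0, 0.0]
force: [-1.5, -4.8, 3.4]
finger_gap: -0.0
gripper_force: 2.5
```

Emit:
{"api": "move_arm", "payload": {
  "commands": "0 -1 0 0 0 0 -1;0 -2 0 0 0 0 -1;0 -2 0 0 0 0 -1;0 -2 0 0 0 0 -1;0 -2 0 0 0 0 -1"
}}

```text
t: 23.62
tcp_pos: [0.637, 0.058, 0.049]
tool_rot: [0.998, -0.06, -0.001, 0.001]
force: [-2.1, -9.2, 3.2]
finger_gap: 0.003
gripper_force: 4.9
```

Emit:
{"api": "move_arm", "payload": {
  "commands": "0 12 0 0 0 0 -1;0 12 -50 0 0 0 -1;-40 0 -50 0 0 0 -0.5;-80 -20 -50 0 0 0 -0.5;-82 -38 -50 0 0 0 -0.5"
}}

```text
t: 24.25
tcp_pos: [0.5572, 0.109, 0.0986]
tool_rot: [0.998, -0.06, -0.003, -0.001]
force: [0.4, -0.7, 0.0]
finger_gap: 0.254
gripper_force: 0.0
```

Emit:
{"api": "move_arm", "payload": {
  "commands": "0 0 0 0 0 0 -0.5;0 0 25 0 0 0 -0.5;0 0 50 0 0 0 -0.5;0 0 52 0 0 0 -0.5;0 0 52 0 0 0 -0.5"
}}

```text
t: 24.88
tcp_pos: [0.5624, 0.107, 0.0473]
tool_rot: [0.998, -0.06, 0.001, -0.0]
force: [0.4, 0.4, -0.5]
finger_gap: 0.25
gripper_force: 0.0
```

```bash
python3 -c "
from h import *
st()"
```

```text
t 24.88 tcp [0.5624 0.107  0.0473] fence [-150.3  -36.7] yawY -1.691 F [ 0.4  0.4 -0.5] gap 0.25 q [-0.01  0.73  1.7   0.    0.72  1.68]
```

Emit:
{"api": "move_arm", "payload": {
  "commands": "8 0 0 0 0 0 -0.5;16 0 0 0 0 0 -0.5;22 0 0 0 0 0 -0.5;28 0 0 0 0 0 -0.5;33 0 0 0 0 0 -0.5"
}}

```text
t: 25.5
tcp_pos: [0.5934, 0.1034, 0.0471]
tool_rot: [0.998, -0.06, -0.001, 0.0]
force: [-4.3, -0.4, 3.3]
finger_gap: 0.248
gripper_force: 2.0
```

Emit:
{"api": "move_arm", "payload": {
  "commands": "2 0 0 0 0 0 -0.5;4 0 0 0 0 0 -0.5;5 0 0 0 0 0 -0.5;6 0 0 0 0 0 -0.5;7 0 0 0 0 0 -0.5"
}}

```text
t: 26.12
tcp_pos: [0.601, 0.1026, 0.0471]
tool_rot: [0.998, -0.06, 0.0, 0.0]
force: [-2.9, -0.3, 0.6]
finger_gap: 0.251
gripper_force: 1.3
```

Emit:
{"api": "move_arm", "payload": {
  "commands": "1 0 0 0 0 0 -0.5;2 0 0 0 0 0 -0.5;3 0 0 0 0 0 -0.5;3 0 0 0 0 0 -0.5;3 0 0 0 0 0 -0.5"
}}

```text
t: 26.75
tcp_pos: [0.6034, 0.1023, 0.0471]
tool_rot: [0.998, -0.06, -0.0, 0.0]
force: [-4.0, 0.4, 2.1]
finger_gap: 0.247
gripper_force: 2.0
```

```bash
python3 -c "
from h import *
st()"
```

```text
t 26.75 tcp [0.6034 0.1023 0.0471] fence [-109.   -36.5] yawY -1.691 F [-4.   0.4  2.1] gap 0.247 q [-0.01  0.76  1.59  0.    0.79  1.68]
```

Emit:
{"api": "move_arm", "payload": {
  "commands": "1 0 0 0 0 0 -0.5;2 0 0 0 0 0 -0.5;3 0 0 0 0 0 -0.5;3 0 0 0 0 0 -0.5;3 0 0 0 0 0 -0.5"
}}

```text
t: 27.38
tcp_pos: [0.6034, 0.1023, 0.047]
tool_rot: [0.998, -0.06, -0.004, 0.0]
force: [-9.6, 1.5, 6.1]
finger_gap: 0.25
gripper_force: 4.6
```

Emit:
{"api": "move_arm", "payload": {
  "commands": "1 0 0 0 0 0 -0.5;1 0 0 0 0 0 -0.5;1 0 0 0 0 0 -0.5;1 0 0 0 0 0 -0.5;1 0 0 0 0 0 -0.5"
}}

```text
t: 28.0
tcp_pos: [0.6033, 0.1023, 0.047]
tool_rot: [0.998, -0.06, -0.005, 0.0]
force: [-10.3, 1.4, 8.6]
finger_gap: 0.251
gripper_force: 5.4
```

```bash
python3 -c "
from h import *
st()"
```

```text
t 28.0 tcp [0.6033 0.1023 0.047 ] fence [-109.1  -36.5] yawY -1.691 F [-10.3   1.4   8.6] gap 0.251 q [-0.01  0.76  1.59  0.    0.8   1.68]
```

Emit:
{"api": "move_arm", "payload": {
  "commands": "-12 0 0 0 0 0 -0.5;-15 0 -60 0 0 0 0;-50 0 -110 0 0 0 1;-100 0 -120 0 0 0 1;-110 0 -120 0 0 0 1"
}}

```text
t: 28.62
tcp_pos: [0.497, 0.1155, 0.1685]
tool_rot: [0.998, -0.059, 0.001, -0.0]
force: [-0.1, 0.2, -0.6]
finger_gap: 1.001
gripper_force: 0.0
```

```bash
python3 -c "
from h import *
st()
d=snapshot('top')
for g in([.5858,-.3997,.117],[.4447,-.2492,0]):
    p,c=fit(d,CART,0,g,26);print(p,c)
go([*p[:2],.002],p[2]-np.pi/2)
save(d,'c7',(270,125,520,275),3)"
```

```text
t 28.62 tcp [0.497  0.1155 0.1685] fence [-216.2  -36.2] yawY -1.69 F [-0.1  0.2 -0.6] gap 1.001 q [0.01 0.46 1.78 0.   0.89 1.7 ]
[ 0.58574065 -0.39960653  0.12445686] 0.043812020220932446
[ 0.44471072 -0.24910767 -0.00129586] 0.04830121703853951
shift [ -9.  368.2 165.8] rot [-0.  -0.1 -6.7]
```

View pics/c7.png

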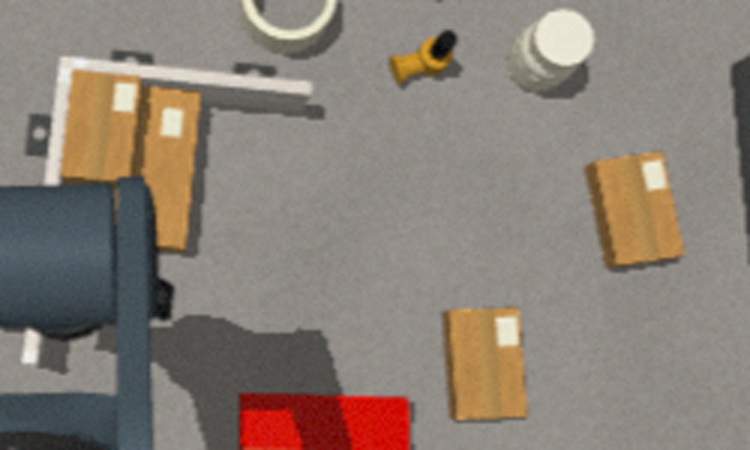

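```bash
sed -i 's/^F0=.*/F0=np.array([.718,.1253]);FA=-.122/;s/;FA=-.12$//' h.py; grep -n ^F0 h.py
```

```text
51:F0=np.array([.718,.1253]);FA=-.122
```

Emit:
{"api": "move_arm", "payload": {
  "commands": "-2 60 0 0 0 -2 1;-4 120 0 0 0 -4 1;-5 180 0 0 0 -6.7 1;-7 240 0 0 0 -6.7 1;-9 300 0 0 0 -6.7 1"
}}

```text
t: 29.3
tcp_pos: [0.4555, -0.1855, 0.1669]
tool_rot: [1.0, -0.002, 0.002, 0.001]
force: [-0.2, 1.0, 0.9]
finger_gap: 0.997
gripper_force: 0.0
```

```bash
python3 -c "
from h import *
st()
go([.4447,-.2491,.002],-np.pi/2)"
```

```text
t 29.3 tcp [ 0.4555 -0.1855  0.1669] fence [-222.8 -340.5] yawY -1.574 F [-0.2  1.   0.9] gap 0.997 q [-0.61  0.45  1.83  0.    0.86  0.96]
shift [-11.1  63.2 165. ] rot [ 0.1 -0.2 -0.2]
```

Emit:
{"api": "move_arm", "payload": {
  "commands": "-9 40 20 0 0 0 1;-9 66 60 0 0 0 1;-9 66 110 0 0 0 1;-9 66 150 0 0 0 1;-9 66 164 0 0 0 1"
}}

```text
t: 29.92
tcp_pos: [0.4448, -0.2485, 0.0003]
tool_rot: [1.0, -0.002, -0.001, -0.0]
force: [0.5, 0.6, -0.6]
finger_gap: 0.999
gripper_force: 0.0
```

Emit:
{"api": "move_arm", "payload": {
  "commands": "0 0 0 0 0 0 1;0 0 0 0 0 0 0.2;0 0 0 0 0 0 0;0 0 0 0 0 0 0;0 0 0 0 0 0 0"
}}

```text
t: 30.55
tcp_pos: [0.4457, -0.2486, 0.0048]
tool_rot: [1.0, -0.001, 0.001, 0.001]
force: [-0.1, 0.1, 7.2]
finger_gap: 0.74
gripper_force: 45.3
```

Emit:
{"api": "move_arm", "payload": {
  "commands": "0 0 -20 0 0 0 0;0 0 -60 0 0 0 0;0 0 -110 0 0 0 0;0 0 -160 0 0 0 0;0 0 -180 0 0 0 0"
}}

```text
t: 31.18
tcp_pos: [0.4455, -0.2484, 0.1865]
tool_rot: [1.0, -0.001, 0.002, 0.002]
force: [-0.1, -1.0, -2.3]
finger_gap: 0.736
gripper_force: 45.3
```

```bash
python3 -c "
from h import *
st()
go(f2w(-.05,-.032,.18),FA-np.pi/2)"
```

```text
t 31.18 tcp [ 0.4455 -0.2484  0.1865] fence [-225.  -404.1] yawY -1.574 F [-0.1 -1.  -2.3] gap 0.736 q [-0.73  0.44  1.77  0.    0.93  0.85]
shift [ 218.  -348.6    6.1] rot [ 0.2 -0.3  6.8]
```

Emit:
{"api": "move_arm", "payload": {
  "commands": "28 -45 0 0 0 2 0;56 -90 0 0 0 4 0;84 -135 0 0 0 5 0;112 -180 0 0 0 6 0;140 -225 0 0 0 6.8 0"
}}

```text
t: 31.8
tcp_pos: [0.5854, -0.0214, 0.1833]
tool_rot: [0.998, -0.061, -0.0, 0.0]
force: [0.5, -0.7, -2.5]
finger_gap: 0.738
gripper_force: 45.2
```

```bash
python3 -c "
from h import *
st()
go(f2w(-.05,-.032,.18),FA-np.pi/2)"
```

```text
t 31.8 tcp [ 0.5854 -0.0214  0.1833] fence [-113.7 -161.8] yawY -1.693 F [ 0.5 -0.7 -2.5] gap 0.738 q [-0.23  0.53  1.58 -0.    1.03  1.47]
shift [  63.7 -129.8    3.3] rot [0. 0. 0.]
```

Emit:
{"api": "move_arm", "payload": {
  "commands": "22 -45 0 0 0 0 0;44 -90 0 0 0 0 0;64 -126 0 0 0 0 0;64 -126 0 0 0 0 0;64 -126 40 0 0 0 0"
}}

```text
t: 32.42
tcp_pos: [0.6664, 0.0942, 0.1462]
tool_rot: [0.998, -0.06, 0.004, 0.0]
force: [0.8, -0.6, -2.7]
finger_gap: 0.74
gripper_force: 45.3
```

Emit:
{"api": "move_arm", "payload": {
  "commands": "0 0 20 0 0 0 0;0 0 40 0 0 0 0;0 0 54 0 0 0 0;0 0 54 0 0 0 0;0 0 54 0 0 0 0"
}}

```text
t: 33.05
tcp_pos: [0.6648, 0.094, 0.0899]
tool_rot: [0.998, -0.061, 0.001, -0.0]
force: [0.4, -0.4, -2.6]
finger_gap: 0.738
gripper_force: 45.1
```

```bash
python3 -c "
from h import *
st()
go(f2w(-.05,-.032,.076),FA-np.pi/2)"
```

```text
t 33.05 tcp [0.6648 0.094  0.0899] fence [-49.  -37.6] yawY -1.692 F [ 0.4 -0.4 -2.6] gap 0.738 q [-0.03  0.76  1.42 -0.    0.97  1.67]
shift [-1.  -5.5 13.9] rot [-0.  -0.1  0. ]
```

Emit:
{"api": "move_arm", "payload": {
  "commands": "-1 -3 3 0 0 0 0;-1 -6 6 0 0 0 0;-1 -6 10 0 0 0 0;-1 -6 13 0 0 0 0;-1 -6 13 0 0 0 0"
}}

```text
t: 33.67
tcp_pos: [0.6635, 0.1001, 0.0756]
tool_rot: [0.998, -0.061, -0.0, 0.0]
force: [0.6, 0.6, -1.2]
finger_gap: 0.74
gripper_force: 45.2
```

```bash
python3 -c "
from h import *
st();d=snapshot('side');save(d,'c8',(220,130,380,250),5)"
```

```text
t 33.67 tcp [0.6635 0.1001 0.0756] fence [-51.1 -31.6] yawY -1.692 F [ 0.6  0.6 -1.2] gap 0.74 q [-0.02  0.78  1.42 -0.    0.95  1.68]
```

View pics/c8.png

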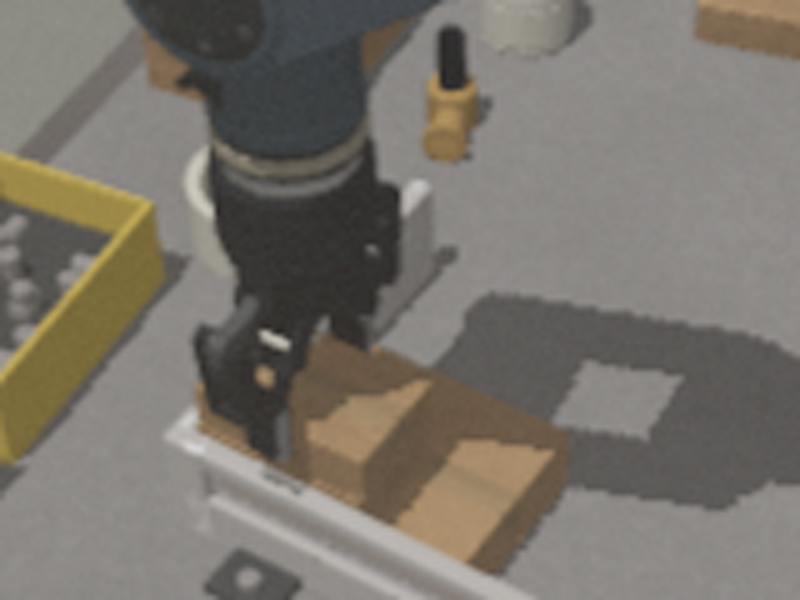

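Emit:
{"api": "move_arm", "payload": {
  "commands": "0 0 1 0 0 0 0;0 0 1.5 0 0 0 0;0 0 1.5 0 0 0 0.4;0 0 1.5 0 0 0 0.7;0 0 1.5 0 0 0 0.7"
}}

```text
t: 34.35
tcp_pos: [0.6642, 0.1002, 0.0749]
tool_rot: [0.998, -0.061, 0.0, -0.0]
force: [-1.0, -0.1, -0.3]
finger_gap: 0.85
gripper_force: 0.0
```

Emit:
{"api": "move_arm", "payload": {
  "commands": "0 0 -15 0 0 0 0.7;0 0 -50 0 0 0 0.8;0 0 -100 0 0 0 1;-60 0 -100 0 0 0 1;-120 0 -100 0 0 0 1"
}}

```text
t: 34.98
tcp_pos: [0.5447, 0.1148, 0.1767]
tool_rot: [0.998, -0.061, 0.002, -0.0]
force: [0.0, 0.9, -0.9]
finger_gap: 1.001
gripper_force: 0.0
```

Emit:
{"api": "move_arm", "payload": {
  "commands": "-30 20 0 0 0 0 1;-50 80 0 0 0 0 1;-60 140 0 0 0 0 1;-60 150 0 0 0 0 1;-60 150 0 0 0 0 1"
}}

```text
t: 35.6
tcp_pos: [0.4677, -0.0275, 0.1755]
tool_rot: [0.998, -0.062, 0.001, 0.0]
force: [-0.5, 0.4, -0.4]
finger_gap: 0.999
gripper_force: 0.0
```

```bash
python3 -c "
from h import *
st()
d=snapshot('top')
p,c=fit(d,CART,0,[.5858,-.3997,.117],26);print(p,c)
go([*p[:2],.002],p[2]-np.pi/2)
save(d,'c9',(270,130,370,205),8)"
```

```text
t 35.6 tcp [ 0.4677 -0.0275  0.1755] fence [-229.8 -182.1] yawY -1.695 F [-0.5  0.4 -0.4] gap 0.999 q [-0.3   0.41  1.88  0.    0.86  1.4 ]
[ 0.58565201 -0.39968633  0.12052745] 0.042898116972191036
shift [162.3 355.9 173.4] rot [ -0.   -0.1 -13.9]
```

View pics/c9.png

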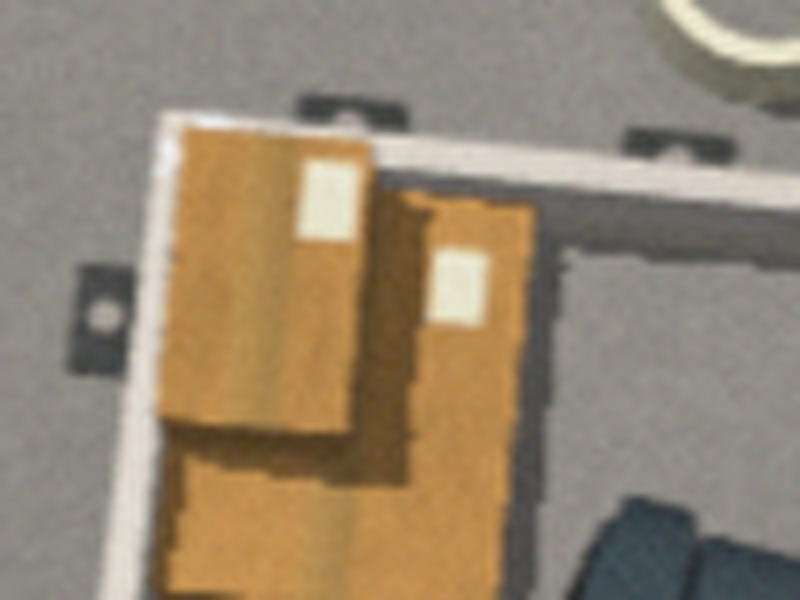

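Emit:
{"api": "move_arm", "payload": {
  "commands": "25 55 0 0 0 -3 1;50 110 0 0 0 -6 1;75 165 0 0 0 -9 1;100 220 0 0 0 -12 1;125 275 0 0 0 -13.9 1"
}}

```text
t: 36.28
tcp_pos: [0.5596, -0.3149, 0.1746]
tool_rot: [0.998, 0.062, 0.0, -0.0]
force: [0.3, -0.6, -0.4]
finger_gap: 1.0
gripper_force: 0.0
```

```bash
python3 -c "
from h import *
st()
d=snapshot('top')
w=px2w(d,np.array([[180,128],[372,143],[352,432],[160,415]])/8+[270,130]-.45,.1)
print([(w2f(x)*1e3).round(1) for x in w],w2f(w.mean(0)))
go([.5857,-.3997,.002],.12-np.pi/2)"
```

```text
t 36.27 tcp [ 0.5596 -0.3149  0.1746] fence [-103.6 -456.2] yawY -1.446 F [ 0.3 -0.6 -0.4] gap 1.0 q [-0.69  0.61  1.44  0.    1.09  0.76]
[array([-3.4,  1.3]), array([ -2.2, -62.7]), array([-100. ,  -66.1]), array([-100.6,   -3. ])] [-0.05153975 -0.03263005]
shift [ 12.5  75.6 174.1] rot [ 0.6 -0.4  0.1]
```

Emit:
{"api": "move_arm", "payload": {
  "commands": "12 40 20 0 0 0 1;12.5 78 60 0 0 0 1;12.5 78 110 0 0 0 1;12.5 78 150 0 0 0 1;12.5 78 173 0 0 0 1"
}}

```text
t: 36.95
tcp_pos: [0.5829, -0.4016, 0.0104]
tool_rot: [0.998, 0.064, 0.002, 0.013]
force: [-25.5, -26.5, 51.2]
finger_gap: 1.001
gripper_force: 27.4
```

Emit:
{"api": "move_arm", "payload": {
  "commands": "0 0 0 0 0 0 1;0 0 0 0 0 0 0.2;0 0 0 0 0 0 0;0 0 0 0 0 0 0;0 0 0 0 0 0 0"
}}

```text
t: 37.58
tcp_pos: [0.5833, -0.3935, 0.0053]
tool_rot: [0.998, 0.062, 0.003, 0.005]
force: [-1.3, -4.5, 11.1]
finger_gap: 0.803
gripper_force: 41.6
```

Emit:
{"api": "move_arm", "payload": {
  "commands": "0 0 -20 0 0 0 0;0 0 -60 0 0 0 0;0 0 -110 0 0 0 0;0 0 -160 0 0 0 0;0 0 -200 0 0 0 0"
}}

```text
t: 38.2
tcp_pos: [0.5799, -0.3885, 0.2032]
tool_rot: [0.998, 0.061, -0.0, -0.001]
force: [0.1, -0.7, -2.2]
finger_gap: 0.795
gripper_force: 45.9
```

```bash
python3 -c "
from h import *
st()
go(f2w(-.05,-.032,.2),FA-np.pi/2)"
```

```text
t 38.2 tcp [ 0.5799 -0.3885  0.2032] fence [ -74.5 -526.7] yawY -1.448 F [ 0.1 -0.7 -2.2] gap 0.795 q [-0.75  0.66  1.26  0.    1.23  0.7 ]
shift [ 143.8 -474.     4.1] rot [-0.1  0.  14. ]
```

```bash
python3 -c "
from h import *
d=snapshot('side');a=d['image'][60:180,290:440];t=snapshot('top')['image'][130:250,400:550]
im=np.hstack([cv2.resize(x,None,fx=2.6,fy=2.6*1.25,interpolation=2) for x in(a,t)]);print(im.shape);cv2.imwrite('pics/c10.png',im[:,:,::-1])"
```

```text
(390, 780, 3)
```

View pics/c10.png

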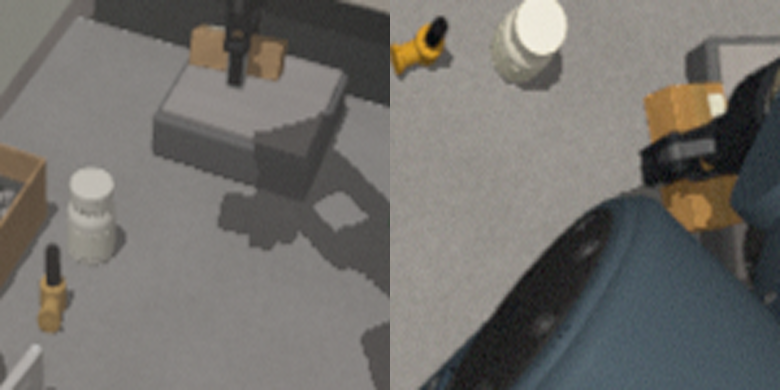

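Emit:
{"api": "move_arm", "payload": {
  "commands": "0 0 50 0 0 0 0;0 0 100 0 0 0 0;0 0 150 0 0 0 0;0 0 185 0 0 0 0;0 0 192 0 0 0 0"
}}

```text
t: 38.92
tcp_pos: [0.5765, -0.3864, 0.0059]
tool_rot: [0.998, 0.061, -0.004, -0.005]
force: [-7.0, 6.7, 14.3]
finger_gap: 0.799
gripper_force: 47.5
```

Emit:
{"api": "move_arm", "payload": {
  "commands": "0 0 2 0 0 0 0;0 0 3 0 0 0 0.8;0 0 3 0 0 0 1;0 0 3 0 0 0 1;0 0 3 0 0 0 1"
}}

```text
t: 39.55
tcp_pos: [0.5797, -0.3913, 0.0071]
tool_rot: [0.998, 0.06, 0.0, 0.0]
force: [0.5, 0.5, -0.3]
finger_gap: 0.998
gripper_force: 0.0
```

Emit:
{"api": "move_arm", "payload": {
  "commands": "0 0 -30 0 0 0 1;0 0 -80 0 0 0 1;0 0 -130 0 0 0 1;0 0 -170 0 0 0 1;0 0 -170 0 0 0 1"
}}

```text
t: 40.17
tcp_pos: [0.5816, -0.393, 0.1818]
tool_rot: [0.998, 0.06, 0.003, 0.004]
force: [-0.3, 0.6, -0.3]
finger_gap: 1.005
gripper_force: 0.0
```

Emit:
{"api": "move_arm", "payload": {
  "commands": "0 -60 0 0 0 0 1;0 -120 0 0 0 0 1;0 -180 0 0 0 0 1;0 -240 0 0 0 0 1;0 -240 0 0 0 0 1"
}}

```text
t: 40.8
tcp_pos: [0.5479, -0.1476, 0.1753]
tool_rot: [0.998, 0.063, -0.002, -0.002]
force: [0.0, -0.4, 0.1]
finger_gap: 1.0
gripper_force: 0.0
```

```bash
python3 -c "
from h import *
st()
d=snapshot('top')
p,c=fit(d,CART,0,[.583,-.39,.12],30);print(p,c)
go([*p[:2],.002],p[2]-np.pi/2)
p,c=fit(d,CASE,0,[*f2w(-.075,-.06),-.12],45);print(p,c,w2f(p))
a=d['image'][130:250,400:550];t=d['image'][125:245,260:410]
im=np.hstack([cv2.resize(x,None,fx=2.66,fy=2.66*1.,interpolation=2) for x in(a,t)]);cv2.imwrite('pics/c11.png',im[:,:,::-1])"
```

```text
t 40.8 tcp [ 0.5479 -0.1476  0.1753] fence [-135.6 -291.6] yawY -1.445 F [ 0.  -0.4  0.1] gap 1.0 q [-0.46  0.52  1.63  0.    0.99  0.98]Traceback (most recent call last):
  File "<string>", line 5, in <module>
    p,c=fit(d,CART,0,[.583,-.39,.12],30);print(p,c)
        ~~~^^^^^^^^^^^^^^^^^^^^^^^^^^^^^
  File "h.py", line 38, in fit
    k=1+np.argmin([np.hypot(*(ce[i]-[u-box[0],v-box[1]]))-(st[i,4]>100)*100 for i in range(1,n)])
        ~~~~~~~~~^^^^^^^^^^^^^^^^^^^^^^^^^^^^^^^^^^^^^^^^^^^^^^^^^^^^^^^^^^^^^^^^^^^^^^^^^^^^^^^^
    return _wrapfunc(a, 'argmin', axis=axis, out=out, **kwds)
    return _wrapit(obj, method, *args, **kwds)
    result = getattr(arr, method)(*args, **kwds)
ValueError: attempt to get argmin of an empty sequence
```

Emit:
{"api": "move_arm", "payload": {
  "commands": "-20 -40 0 0 0 0 1;-40 -80 0 0 0 0 1;-60 -110 0 0 0 0 1;-60 -110 0 0 0 0 1;-60 -110 0 0 0 0 1"
}}

```text
t: 41.48
tcp_pos: [0.4791, -0.0523, 0.1766]
tool_rot: [0.998, 0.06, 0.001, 0.001]
force: [0.6, -0.2, 0.2]
finger_gap: 0.998
gripper_force: 0.0
```

```bash
python3 -c "
from h import *
st()
d=snapshot('top')
n,l,s,c=cv2.connectedComponentsWithStats(mask(d)[130:320,260:515])
for i in range(1,n):
  if s[i,4]>40: print(s[i],c[i]+[260,130],px2w(d,c[i]+[260,130],.02)[0].round(3))
d=snapshot('side')
n,l,s,c=cv2.connectedComponentsWithStats(mask(d))
for i in range(1,n):
  if s[i,4]>40: print(s[i],c[i],px2w(d,c[i],.015)[0].round(3))
"
```

```text
t 41.48 tcp [ 0.4791 -0.0523  0.1766] fence [-215.5 -205.3] yawY -1.451 F [ 0.6 -0.2  0.2] gap 0.998 q [-0.34  0.42  1.84 -0.    0.88  1.11]
[140   7  21  16 115] [409.74782609 145.26086957] [ 0.733 -0.206  0.02 ]
[  29   16   48   63 2417] [311.40753    179.08398842] [0.64  0.079 0.02 ]
[199  46  34  39 889] [474.94713161 196.43082115] [ 0.58  -0.381  0.02 ]
[ 468   14   31   67 1087] [486.10211592  54.50137994] [ 0.343 -1.089  0.015]
[452  86  50  27 785] [477.59745223  98.98980892] [ 0.314 -0.735  0.015]
[ 248  101   59   56 1459] [277.25496916 130.28101439] [ 0.881 -0.266  0.015]
[359 123  14  20 163] [364.74233129 134.19631902] [ 0.612 -0.367  0.015]
[305 145  10  17 130] [309.4        153.56153846] [ 0.734 -0.203  0.015]
[ 184  160   69   63 1653] [220.97701149 189.74470659] [0.893 0.047 0.015]
[406 191  25  42 307] [417.1237785  211.82084691] [ 0.363 -0.102  0.015]
[ 259  193   74   51 1953] [296.96159754 217.45366103] [0.65  0.052 0.015]
[158 218  24  35 343] [170.37609329 234.81049563] [0.918 0.241 0.015]
[185 218  10  11  72] [189.63888889 223.16666667] [0.897 0.187 0.015]
[168 244  13  12  82] [174.64634146 250.06097561] [0.877 0.276 0.015]
[221 287  24  23 267] [233.33707865 298.73782772] [0.67  0.334 0.015]
[349 303  17  28 236] [356.08050847 317.91101695] [0.399 0.264 0.015]
```

```bash
python3 -c "
from h import *
d=snapshot('top')
p,c=fit(d,CART,0,[.58,-.385,.12],30);print(p,c)
go([*p[:2],.003],p[2]-np.pi/2)
p,c=fit(d,CASE,0,[*f2w(-.075,-.06),-.12],45);print(p,c,w2f(p))
a=d['image'][145:245,425:525];t=d['image'][125:225,270:370]
im=np.hstack([cv2.resize(x,None,fx=4,fy=4,interpolation=2) for x in(a,t)]);cv2.imwrite('pics/c12.png',im[:,:,::-1])"
```

```text
[ 0.58334445 -0.38320025  0.13054291] 0.04682211357653254
shift [ 63.9 341.  173.9] rot [ 0.  -0.1 -0.6]
[ 0.63715066  0.07558407 -0.11477808] 0.11368292682926828 [-0.07419809 -0.05918557]
```

View pics/c12.png

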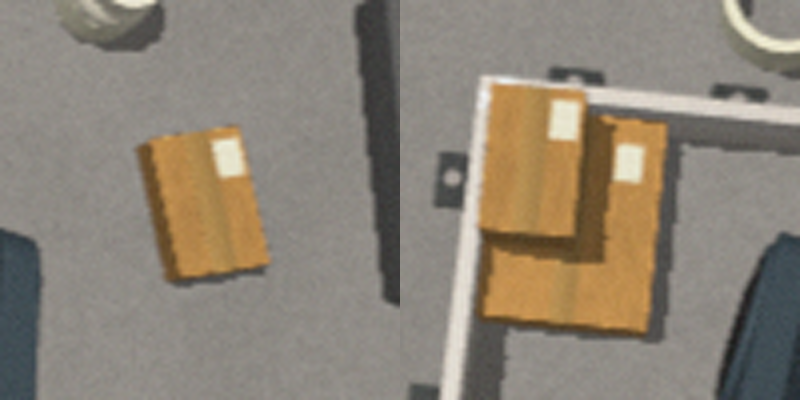

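Emit:
{"api": "move_arm", "payload": {
  "commands": "12 60 0 0 0 -0.6 1;24 120 0 0 0 -0.6 1;36 180 0 0 0 -0.6 1;46 240 0 0 0 -0.6 1;57 300 0 0 0 -0.6 1"
}}

```text
t: 42.25
tcp_pos: [0.5709, -0.3449, 0.1763]
tool_rot: [0.998, 0.065, 0.0, 0.0]
force: [0.5, -0.6, 0.3]
finger_gap: 1.0
gripper_force: 0.0
```

Emit:
{"api": "move_arm", "payload": {
  "commands": "7 35 30 0 0 0 1;7 41 60 0 0 0 1;7 41 100 0 0 0 1;7 41 110 0 0 0 1;7 41 110 0 0 0 1"
}}

```text
t: 42.88
tcp_pos: [0.5826, -0.3817, 0.066]
tool_rot: [0.998, 0.065, -0.0, -0.0]
force: [0.7, 1.1, -0.5]
finger_gap: 1.001
gripper_force: 0.0
```

```bash
python3 -c "
from h import *
st()
go([.5833,-.3832,.003],.1305-np.pi/2)
d=snapshot('side');print(w2px(d,[[.5833,-.3832,.03]]))
n,l,s,c=cv2.connectedComponentsWithStats(mask(d)[100:170,330:410])
for i in range(1,n):
  if s[i,4]>40: print(s[i],c[i]+[330,100])
"
```

```text
t 42.88 tcp [ 0.5826 -0.3817  0.066 ] fence [ -72.7 -519.7] yawY -1.44 F [ 0.7  1.1 -0.5] gap 1.001 q [-0.74  0.82  1.35 -0.    0.97  0.7 ]
shift [ 0.5  1.6 63. ] rot [-0.  0.  0.]
[[375.16537741 130.00226842]]
[ 29  24  33  22 483] [375.13250518 135.15942029]
```

Emit:
{"api": "move_arm", "payload": {
  "commands": "0.5 1.5 15 0 0 0 1;0.5 1.5 30 0 0 0 1;0.5 1.5 45 0 0 0 1;0.5 1.5 57 0 0 0 1;0.5 1.5 62 0 0 0 1"
}}

```text
t: 43.55
tcp_pos: [0.5829, -0.3823, 0.0031]
tool_rot: [0.998, 0.066, -0.001, -0.001]
force: [-0.6, 0.9, -0.4]
finger_gap: 0.997
gripper_force: 0.0
```

Emit:
{"api": "move_arm", "payload": {
  "commands": "0 0 0 0 0 0 1;0 0 0 0 0 0 0.2;0 0 0 0 0 0 0;0 0 0 0 0 0 0;0 0 0 0 0 0 0"
}}

```text
t: 44.18
tcp_pos: [0.584, -0.3832, 0.0055]
tool_rot: [0.998, 0.066, 0.001, 0.001]
force: [0.7, 0.4, 4.1]
finger_gap: 0.743
gripper_force: 46.9
```

Emit:
{"api": "move_arm", "payload": {
  "commands": "0 0 -20 0 0 0 0;0 0 -60 0 0 0 0;0 0 -110 0 0 0 0;0 0 -160 0 0 0 0;0 0 -195 0 0 0 0"
}}

```text
t: 44.8
tcp_pos: [0.5837, -0.3831, 0.2031]
tool_rot: [0.998, 0.066, 0.001, 0.001]
force: [-0.7, -0.3, -1.2]
finger_gap: 0.741
gripper_force: 46.3
```

```bash
python3 -c "
from h import *
st()
go(f2w(-.05,-.032,.2),FA-np.pi/2)"
```

```text
t 44.8 tcp [ 0.5837 -0.3831  0.2031] fence [ -71.4 -520.9] yawY -1.439 F [-0.7 -0.3 -1.2] gap 0.741 q [-0.74  0.66  1.26 -0.    1.22  0.7 ]
shift [ 143.4 -467.9    2.2] rot [ 0.1 -0.1 14.5]
```

Emit:
{"api": "move_arm", "payload": {
  "commands": "15 -50 0 0 0 3 0;30 -100 0 0 0 6 0;45 -150 0 0 0 9 0;60 -200 0 0 0 12 0;75 -250 0 0 0 14.5 0"
}}

```text
t: 45.42
tcp_pos: [0.6246, -0.1234, 0.2002]
tool_rot: [0.998, -0.062, -0.0, -0.0]
force: [0.5, 0.5, -1.6]
finger_gap: 0.737
gripper_force: 46.2
```

```bash
python3 -c "
from h import *
st()
go(f2w(-.05,-.032,.2),FA-np.pi/2)"
```

```text
t 45.42 tcp [ 0.6246 -0.1234  0.2002] fence [ -62.4 -258.2] yawY -1.694 F [ 0.5  0.5 -1.6] gap 0.737 q [-0.37  0.58  1.43 -0.    1.13  1.32]
shift [ 1.210e+01 -2.262e+02  2.000e-01] rot [ 0.   0.  -0.1]
```

Emit:
{"api": "move_arm", "payload": {
  "commands": "3 -50 0 0 0 0 0;6 -100 0 0 0 0 0;9 -150 0 0 0 0 0;12 -200 0 0 0 0 0;12 -222 0 0 0 0 0"
}}

```text
t: 46.05
tcp_pos: [0.6634, 0.0967, 0.2]
tool_rot: [0.998, -0.059, -0.0, -0.0]
force: [0.5, -0.6, -2.2]
finger_gap: 0.74
gripper_force: 46.2
```

Emit:
{"api": "move_arm", "payload": {
  "commands": "0 0 0 0 0 0 0;0 0 20 0 0 0 0;0 0 45 0 0 0 0;0 0 70 0 0 0 0;0 0 82 0 0 0 0"
}}

```text
t: 46.68
tcp_pos: [0.6628, 0.0915, 0.1161]
tool_rot: [0.998, -0.062, -0.002, 0.0]
force: [-0.3, -0.3, -2.5]
finger_gap: 0.736
gripper_force: 46.2
```

Emit:
{"api": "move_arm", "payload": {
  "commands": "0 0 0 0 0 0 0;0 0 0 0 0 0 0;0 0 0 0 0 0 0;0 0 0 0 0 0 0;0 0 0 0 0 0 0"
}}

```text
t: 47.3
tcp_pos: [0.664, 0.0939, 0.118]
tool_rot: [0.998, -0.061, 0.0, 0.0]
force: [-0.6, -0.0, -2.5]
finger_gap: 0.738
gripper_force: 46.2
```

```bash
python3 -c "
from h import *
st()
go(f2w(-.0505,-.0315,.107),FA-np.pi/2)"
```

```text
t 47.3 tcp [0.664  0.0939 0.118 ] fence [-49.8 -37.7] yawY -1.692 F [-0.6 -0.  -2.5] gap 0.738 q [-0.03  0.72  1.4  -0.    1.02  1.67]
shift [-0.7 -6.2 11. ] rot [-0. -0.  0.]
```

Emit:
{"api": "move_arm", "payload": {
  "commands": "-1 -3 0 0 0 0 0;-1 -6 3 0 0 0 0;-1 -6 6 0 0 0 0;-1 -6 9 0 0 0 0;-1 -6 11 0 0 0 0"
}}

```text
t: 47.92
tcp_pos: [0.6635, 0.0998, 0.1062]
tool_rot: [0.998, -0.061, -0.0, 0.0]
force: [0.4, -0.9, -1.2]
finger_gap: 0.742
gripper_force: 46.2
```

Emit:
{"api": "move_arm", "payload": {
  "commands": "0 0 0 0 0 0 0;0 0 0.5 0 0 0 0;0 0 1 0 0 0 0;0 0 1.5 0 0 0 0;0 0 1.5 0 0 0 0"
}}

```text
t: 48.55
tcp_pos: [0.6637, 0.0998, 0.1055]
tool_rot: [0.998, -0.061, 0.0, 0.0]
force: [-0.6, 0.9, -0.4]
finger_gap: 0.737
gripper_force: 46.4
```

```bash
python3 -c "
from h import *
st()"
```

```text
t 48.55 tcp [0.6637 0.0998 0.1055] fence [-50.8 -31.9] yawY -1.692 F [-0.6  0.9 -0.4] gap 0.737 q [-0.02  0.74  1.41 -0.    1.    1.68]
```

Resting on the stack (load relieved). Release, rise, and retreat to view.

Emit:
{"api": "move_arm", "payload": {
  "commands": "0 0 0 0 0 0 0.4;0 0 0 0 0 0 0.7;0 0 0 0 0 0 0.7;0 0 0 0 0 0 0.7;0 0 -5 0 0 0 0.7"
}}

```text
t: 49.18
tcp_pos: [0.6633, 0.0999, 0.1098]
tool_rot: [0.998, -0.061, -0.001, 0.0]
force: [-0.3, 0.1, 0.5]
finger_gap: 0.85
gripper_force: 0.0
```

Emit:
{"api": "move_arm", "payload": {
  "commands": "0 0 -15 0 0 0 0.7;0 0 -50 0 0 0 0.8;0 0 -80 0 0 0 0.5;-60 0 -80 0 0 0 0;-120 0 -80 0 0 0 -1"
}}

```text
t: 49.8
tcp_pos: [0.5442, 0.1144, 0.1918]
tool_rot: [0.998, -0.061, 0.002, -0.0]
force: [-0.0, -0.3, -0.0]
finger_gap: 0.332
gripper_force: 0.0
```

Emit:
{"api": "move_arm", "payload": {
  "commands": "-30 20 0 0 0 0 -1;-50 80 0 0 0 0 -1;-60 140 0 0 0 0 -1;-60 150 0 0 0 0 -1;-60 150 0 0 0 0 -1"
}}

```text
t: 50.42
tcp_pos: [0.4676, -0.0278, 0.191]
tool_rot: [0.998, -0.062, 0.001, 0.0]
force: [-0.4, 0.7, 0.1]
finger_gap: 0.001
gripper_force: 0.0
```

```bash
python3 -c "
from h import *
st()
d=snapshot('top');s=snapshot('side')
a=d['image'][130:205,280:355];t=s['image'][140:240,240:340];lv=d['image'][225:275,180:230]
print(w2px(s,f2w(-.05,-.032,.13)))
im=np.hstack([cv2.resize(x,(400,400),interpolation=2) for x in(a,t)])
im2=np.zeros((600,800,3),np.uint8);im2[:400]=im;im2[400:,:200]=cv2.resize(lv,(200,200),interpolation=2)
im2[400:,200:400]=cv2.resize(s['image'][320:380,285:345],(200,200),interpolation=2)
cv2.imwrite('pics/c13.png',im2[:,:,::-1])"
```

```text
t 50.42 tcp [ 0.4676 -0.0278  0.191 ] fence [-229.9 -182.5] yawY -1.695 F [-0.4  0.7  0.1] gap 0.001 q [-0.3   0.38  1.86  0.    0.9   1.4 ]
[[281.08922531 197.1384617 ]]
```

View pics/c13.png

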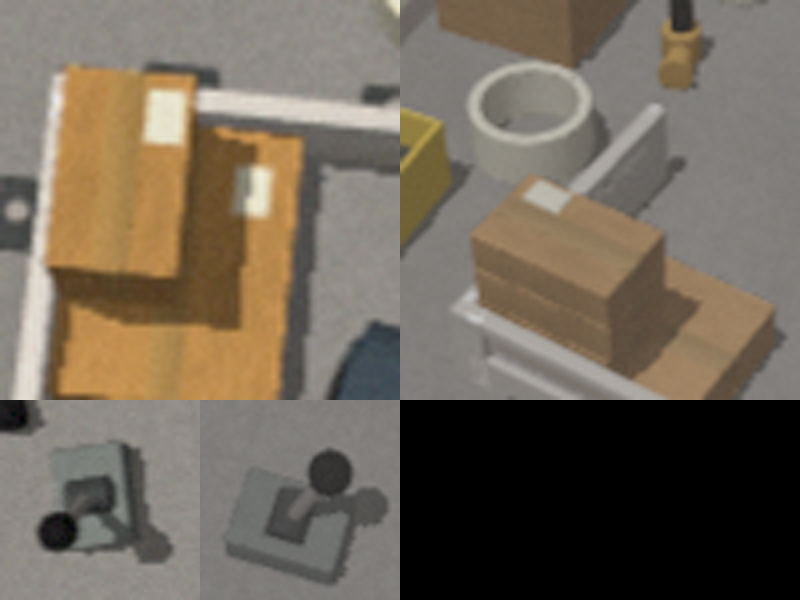

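```bash
python3 -c "
from h import *
d=snapshot('top');s=snapshot('side')
w=px2w(d,np.array([[62,65],[197,75],[180,277],[48,265]])/5.333+[280,130]-.45,.13)
print([(w2f(x)*1e3).round(1) for x in w],w2f(w.mean(0)))
def dark(d,box):
    m=(d['image'][box[1]:box[3],box[0]:box[2]].max(2)<45).astype(np.uint8)
    n,l,st_,c=cv2.connectedComponentsWithStats(m);print(st_[1:],(c[1:]+box[:2]).round(1))
dark(d,(182,248,204,266));dark(s,(312,330,336,355))
A=(194.1,257.2);B=(323.7,341.2)
a0=px2w(d,A,0)[0];a1=px2w(d,A,.12)[0];b0=px2w(s,B,0)[0];b1=px2w(s,B,.12)[0]
u=a1-a0;v=b1-b0
k=np.linalg.lstsq(np.c_[u,-v],b0-a0,rcond=None)[0];print(a0+k[0]*u,b0+k[1]*v)
print('pivot',px2w(d,(203,248.7),.022),'block',px2w(d,np.array([[52,51],[122,43],[133,147],[63,152]])/4+[180,225],.025))
"
```

```text
[array([-2.4,  1.5]), array([ -0.9, -64. ]), array([-100.6,  -66.1]), array([-101.1,   -2.9])] [-0.05124798 -0.03288729]
[[ 8  5  9  9 63]
 [21  4  1  1  1]] [[194.2 257.3]
 [203.  252. ]]
[] []
[0.42663506 0.380153   0.09713272] [0.42593751 0.37998865 0.09707418]
pivot [[0.44970239 0.38143162 0.022     ]] block [[0.48025047 0.40894818 0.025     ]
 [0.48474755 0.36062703 0.025     ]
 [0.4135728  0.35148969 0.025     ]
 [0.41118788 0.39937228 0.025     ]]
```

```bash
python3 -c "
from h import *
st()
go([.374,.372,.19],.13-np.pi/2)"
```

```text
t 50.62 tcp [ 0.4672 -0.026   0.1902] fence [-230.6 -180.7] yawY -1.69 F [ 0.5  1.  -0.5] gap 0.0 q [-0.3   0.38  1.86  0.    0.9   1.39]
shift [-1.40e+02 -3.84e+02  3.00e-01] rot [ -0.   -0.  -14.3]
```

Emit:
{"api": "move_arm", "payload": {
  "commands": "-18 -50 0 0 0 0 -1;-36 -100 0 0 0 0 -1;-55 -150 0 0 0 0 -1;-73 -200 0 0 0 0 -1;-91 -250 0 0 0 0 -1"
}}

```text
t: 51.25
tcp_pos: [0.4059, 0.2349, 0.1901]
tool_rot: [0.998, -0.06, 0.0, -0.0]
force: [0.3, 0.1, 0.4]
finger_gap: -0.0
gripper_force: 0.0
```

Emit:
{"api": "move_arm", "payload": {
  "commands": "-18 -50 0 0 0 -4 -1;-36 -100 0 0 0 -8 -1;-49 -134 0 0 0 -12 -1;-49 -134 0 0 0 -14.3 -1;-49 -134 0 0 0 -14.3 -1"
}}

```text
t: 51.88
tcp_pos: [0.3731, 0.3723, 0.1898]
tool_rot: [0.998, 0.065, -0.0, 0.0]
force: [0.6, 0.3, 0.0]
finger_gap: -0.002
gripper_force: 0.0
```

```bash
python3 -c "
from h import *
st()
go([.374,.372,.077],.13-np.pi/2)
d=snapshot('top');m=(d['image'][235:275,175:225].max(2)<45).astype(np.uint8)
print(cv2.connectedComponentsWithStats(m)[2][1:,:],)"
```

```text
t 51.88 tcp [0.3731 0.3723 0.1898] fence [-372.3  203.2] yawY -1.44 F [0.6 0.3 0. ] gap -0.002 q [0.57 0.45 1.72 0.   0.97 2.01]
shift [  0.9   0.4 112.8] rot [0. 0. 0.]
[[32 15  1  1  1]
 [28 16  4  2  6]
 [15 19  9  8 61]
 [ 0 39  4  1  4]
 [18 39  4  1  4]]
```

Emit:
{"api": "move_arm", "payload": {
  "commands": "0 0 40 0 0 0 -1;0 0 80 0 0 0 -1;0 0 113 0 0 0 -1;0 0 113 0 0 0 -1;8 0 113 0 0 0 -1"
}}

```text
t: 52.55
tcp_pos: [0.3826, 0.3721, 0.0779]
tool_rot: [0.998, 0.064, 0.0, -0.0]
force: [0.2, -0.0, -0.5]
finger_gap: -0.001
gripper_force: 0.0
```

Emit:
{"api": "move_arm", "payload": {
  "commands": "12 0 0 0 0 0 -1;24 0 0 0 0 0 -1;36 0 0 0 0 0 -1;48 0 0 0 0 0 -1;60 0 0 0 0 0 -1"
}}

```text
t: 53.18
tcp_pos: [0.4427, 0.3797, 0.0771]
tool_rot: [0.998, 0.064, 0.0, -0.0]
force: [-0.7, -0.4, 0.3]
finger_gap: -0.002
gripper_force: 0.4
```

Emit:
{"api": "move_arm", "payload": {
  "commands": "5 0 0 0 0 0 -1;10 0 0 0 0 0 -1;15 0 0 0 0 0 -1;20 0 0 0 0 0 -1;25 0 0 0 0 0 -1"
}}

```text
t: 53.8
tcp_pos: [0.4644, 0.3823, 0.0768]
tool_rot: [0.998, 0.064, -0.003, 0.001]
force: [-9.6, 0.5, 5.2]
finger_gap: 0.002
gripper_force: 4.7
```

```bash
python3 -c "
from h import *
st()"
```

```text
t 53.8 tcp [0.4644 0.3823 0.0768] fence [-283.   224.2] yawY -1.443 F [-9.6  0.5  5.2] gap 0.002 q [0.5  0.7  1.61 0.   0.84 1.94]
```

Emit:
{"api": "move_arm", "payload": {
  "commands": "1 0 0 0 0 0 -1;2 0 0 0 0 0 -1;3 0 0 0 0 0 -1;4 0 0 0 0 0 -1;4 0 0 0 0 0 -1"
}}

```text
t: 54.42
tcp_pos: [0.4645, 0.3823, 0.0768]
tool_rot: [0.998, 0.064, -0.006, 0.001]
force: [-11.7, -0.1, 6.0]
finger_gap: 0.002
gripper_force: 5.8
```

Emit:
{"api": "move_arm", "payload": {
  "commands": "-20 0 0 0 0 0 -1;-50 0 0 0 0 0 -1;-60 0 -40 0 0 0 -1;-60 0 -90 0 0 0 -1;-60 0 -120 0 0 0 -1"
}}

```text
t: 55.05
tcp_pos: [0.4125, 0.3766, 0.2001]
tool_rot: [0.998, 0.064, 0.002, -0.001]
force: [0.8, 0.1, -0.3]
finger_gap: 0.0
gripper_force: 0.0
```

```bash
python3 -c "
from h import *
st()
d=snapshot('top');s=snapshot('side')
C=[]
for im,b in((d,(182,225,225,262)),(s,(295,325,345,375))):
  g=im['image'][b[1]:b[3],b[0]:b[2]].max(2)
  for th in(40,50,60):
    n,l,q,c=cv2.connectedComponentsWithStats((g<th).astype(np.uint8));print(th,[(q[i].tolist(),(c[i]+b[:2]).round(1).tolist()) for i in range(1,n) if q[i,4]>15])
im=np.hstack([cv2.resize(x,(400,400),interpolation=2) for x in(d['image'][125:275,180:330],s['image'][180:360,210:390])])
cv2.imwrite('pics/c14.png',im[:,:,::-1])"
```

```text
t 55.05 tcp [0.4125 0.3766 0.2001] fence [-333.8  212.2] yawY -1.442 F [ 0.8  0.1 -0.3] gap 0.0 q [ 0.54  0.48  1.64 -0.    1.02  1.98]
40 [([0, 0, 5, 7, 33], [183.9, 228.0]), ([6, 5, 9, 8, 60], [192.2, 233.2]), ([5, 30, 7, 4, 21], [190.0, 256.4])]
50 [([0, 0, 5, 8, 36], [183.9, 228.3]), ([6, 4, 10, 9, 65], [192.3, 233.2]), ([0, 30, 12, 7, 61], [187.5, 258.2])]
60 [([0, 0, 16, 14, 112], [189.5, 231.7]), ([16, 18, 10, 11, 30], [204.2, 248.2]), ([0, 29, 13, 8, 82], [188.2, 258.3])]
40 []
50 []
60 [([0, 4, 4, 11, 29], [296.2, 334.0])]
```

View pics/c14.png

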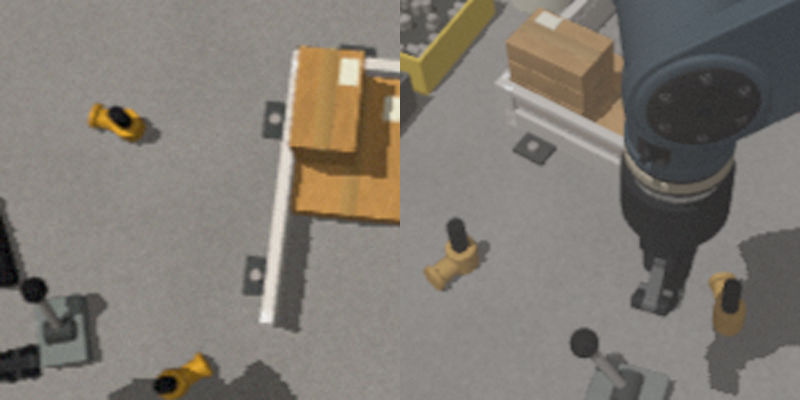

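```bash
python3 -c "
from h import *
d=snapshot('top');s=snapshot('side')
def tri(A,B):
    a0=px2w(d,A,0)[0];u=px2w(d,A,.12)[0]-a0;b0=px2w(s,B,0)[0];v=px2w(s,B,.12)[0]-b0
    k=np.linalg.lstsq(np.c_[u,-v],b0-a0,rcond=None)[0];return (a0+k[0]*u+b0+k[1]*v)/2
P0=tri((194.1,257.2),(323.7,341.2));P1=tri((192.3,233.2),(293.3,333.9));print(P0,P1)
c=np.linalg.norm(P1-P0);print('chord',c,'angle',2*np.arcsin(c/.16))
p,c=fit(d,CART,.1,[*f2w(-.05,-.032),-.12],30)
"
```

```text
[0.42628628 0.38007082 0.09710345] [0.48765527 0.38828718 0.09159591]
chord 0.06216103032110977 angle 0.7980203001105546
```

Emit:
{"api": "move_arm", "payload": {
  "commands": "0 0 40 0 0 0 -1;0 0 80 0 0 0 -1;0 0 120 0 0 0 -1;20 0 120 0 0 0 -1;40 0 120 0 0 0 -1"
}}

```text
t: 55.88
tcp_pos: [0.4496, 0.3799, 0.0742]
tool_rot: [0.998, 0.064, -0.002, 0.001]
force: [-0.6, -0.1, -0.5]
finger_gap: -0.002
gripper_force: 0.0
```

Emit:
{"api": "move_arm", "payload": {
  "commands": "12 0 0 0 0 0 -1;17 0 0 0 0 0 -1;22 0 0 0 0 0 -1;26 0 0 0 0 0 -1;28 0 0 0 0 0 -1"
}}

```text
t: 56.5
tcp_pos: [0.4646, 0.3817, 0.0753]
tool_rot: [0.998, 0.064, -0.014, 0.003]
force: [-22.5, 0.4, 12.1]
finger_gap: 0.001
gripper_force: 12.0
```

Emit:
{"api": "move_arm", "payload": {
  "commands": "0 0 0 0 0 0 -1;0 0 0 0 0 0 -1;0 0 0 0 0 0 -1;0 0 0 0 0 0 -1;0 0 0 0 0 0 -1"
}}

```text
t: 57.12
tcp_pos: [0.4646, 0.3817, 0.0753]
tool_rot: [0.998, 0.064, -0.014, 0.003]
force: [-21.2, 0.7, 10.5]
finger_gap: 0.003
gripper_force: 10.8
```

Hard end stop at the same position. Retreat and do a last numeric check.

Emit:
{"api": "move_arm", "payload": {
  "commands": "-25 0 0 0 0 0 -1;-60 0 0 0 0 0 -1;-70 0 -40 0 0 0 -1;-80 0 -90 0 0 0 -1;-80 0 -130 0 0 0 -1"
}}

```text
t: 57.75
tcp_pos: [0.3978, 0.3739, 0.2086]
tool_rot: [0.998, 0.064, -0.0, 0.0]
force: [0.4, 0.2, 0.1]
finger_gap: -0.0
gripper_force: 0.0
```

```bash
python3 -c "
from h import *
st()
d=snapshot('top');b=(182,225,225,262)
n,l,q,c=cv2.connectedComponentsWithStats((d['image'][b[1]:b[3],b[0]:b[2]].max(2)<50).astype(np.uint8));print((c[1:]+b[:2]).round(1).tolist())
n,l,s,c=cv2.connectedComponentsWithStats(mask(d)[140:320,280:515])
print([(s[i].tolist(),(c[i]+[280,140]).round(1).tolist()) for i in range(1,n) if s[i,4]>40])
def union(z):
  m=None
print(w2px(d,f2w(-.05,-.032,.13)))
box=[270,125,360,225]
H=hullmask(d,[*f2w(-.075,-.06),FA],CASE,0,box)|hullmask(d,[*f2w(-.05,-.032),FA],(.1,.064,.09),.04,box)
m=cv2.morphologyEx(mask(d),cv2.MORPH_CLOSE,np.ones((9,9),np.uint8))[125:225,270:360];m=(cv2.resize(m,None,fx=K,fy=K)>127)
print('IoU',(m&(H>0)).sum()/(m|(H>0)).sum())"
```

```text
t 57.75 tcp [0.3978 0.3739 0.2086] fence [-348.   207.8] yawY -1.442 F [0.4 0.2 0.1] gap -0.0 q [ 0.55  0.45  1.66 -0.    1.03  1.99]
[[183.9, 228.2], [192.3, 233.2], [204.0, 244.5], [207.0, 246.0], [207.0, 250.0]]
[([120, 0, 21, 13, 97], [408.9, 146.3]), ([8, 2, 49, 68, 2545], [310.8, 177.7]), ([70, 135, 57, 9, 392], [378.0, 278.7])]
[[302.09084759 160.86741126]]
IoU 0.9723271585271495
```

```bash
python3 -c "
from station import ticket
print(ticket.sign_off())"
```

```text
the job is handed in; nothing more can be done
None
```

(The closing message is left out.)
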